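Make the rolling mill ready and load its feed rest

TASK

Get the small rolling mill on the jeweller's bench ready for work: put the loose handwheel on the square shaft on top of the mill, pressed fully home, then turn it clockwise (seen from above) as far as the stop and leave it on. Lay every brass bar lengthwise in a lane of the sloped wooden feed rest, one bar to a lane, flat on the lane's floor. Leave the other things on the bench where they are.

Things in the scene. Friction and masses are not known exactly. Their poses are not given: they have to be found in the camera images.
- wheel: Loose steel handwheel, about 0.3 kg, 114 mm across the rim, lying flat. Square hub 36 x 36 mm, 40 mm high, with a square bore 16 x 16 mm right through, chamfered 2 mm, sides parallel to the hub's. Four spokes and a rim 10 mm thick at mid height. Origin: its centre, 20 mm above the hub's underside; x, y square to the hub's sides. Fits either way up, in any quarter turn.
- mill: Rolling mill, fixed: blue steel frame with two rolls on a dark base plate 130 x 180 mm (x, y) and 20 mm high; frame 100 x 150 mm, its flat top 165 mm above the bench. Origin: centre of the underside, z up. The square shaft stands upright on the middle of the top.
- screw_seat (a point): Centre of the upper face of the round steel collar (48 mm across, 173 mm above the bench) on the mill; the hub's underside rests on it when fully home. The 14 x 14 mm square shaft rises 26 mm from it, its last 6 mm tapered to 9 mm. z up; x, y parallel to the shaft's sides and turning with it; x points along the small brass pointer 47 mm long, below that face.
- screw (a joint): Turning angle of the shaft in rad, growing clockwise seen from above, between stops at 0 and 1.40. It starts between 0 and 0.4; 1.40 is the stop to reach. Light friction (0.08 N m); it stays where it is left. The wheel has up to 0.15 rad of play on the shaft either way.
- tray: Sloped top of the fixed wooden feed rest, 15 deg down towards the robot. Origin: floor centre of the middle lane, 52 mm above the bench; x up the slope along the lanes, y across, z square to the board. Five lanes 26 mm wide, 100 long, at y = -84, -42, 0, 42, 84 mm, between ribs 16 wide, 6 high; an 8 mm high lip at the lower end, upper end open. Bars stay or slide down to the lip.
- jar: Bystander: amber glass jar with white lid, 48 mm across, 60 mm high; origin at the centre of its underside. To be left alone.
- bowl: Bystander: white ceramic bowl, 80 mm across, 35 mm high; origin at the centre of its underside. To be left alone.
- bangle: Bystander: small copper ring lying flat, 32 mm across, 8 mm high; origin at the centre of its underside. To be left alone.
- charcoal: Bystander: black soldering block 60 x 40 x 25 mm; origin at the centre of its underside. To be left alone.
- bar1: Brass bar 80 x 18 x 18 mm, 0.15 to 0.27 kg, lying on the bench; origin at its centre, x along its length. Three to five bars are present, the others absent.
- bar2: Brass bar 80 x 18 x 18 mm, 0.15 to 0.27 kg, lying on the bench; origin at its centre, x along its length. Three to five bars are present, the others absent.
- bar3: Brass bar 80 x 18 x 18 mm, 0.15 to 0.27 kg, lying on the bench; origin at its centre, x along its length. Three to five bars are present, the others absent.
- bar4: Brass bar 80 x 18 x 18 mm, 0.15 to 0.27 kg, lying on the bench; origin at its centre, x along its length. Three to five bars are present, the others absent.
- bar5: Brass bar 80 x 18 x 18 mm, 0.15 to 0.27 kg, lying on the bench; origin at its centre, x along its length. Three to five bars are present, the others absent.
Not all that is in view belongs to the job. Leave any grey or turquoise look-alike of the bar2 alone. What is shaped like the bar5 but pink is not meant.

How it is judged:
By the outcome, as a careful person would: the job done as asked, in the order asked, and still so for the second after the job is handed in, with the robot touching nothing.
Of bar1, bar2, bar3, bar4, bar5 only 3 to 5 are there at a start; the rules pass over those that are not, and their reading is None.
At some moment in a run one of bar1, bar2, bar3, bar4, bar5 may be knocked a few centimetres aside while the robot is not near it.
Once in a run the grip may slacken for a moment while it holds something.
It also fails if it takes over 210 s, if anything falls off the work surface, if the arm or the gripper's body presses on something with over 40 N, if the wrist force passes 120 N, or if a joint passes its speed limit or range.

ROBOT

A 6-joint arm with a two-finger parallel gripper is mounted at the origin on the work surface. World frame = base frame: x ahead of the robot, y to its left, z up, the work surface at z = 0. Lengths are in mm, angles in rad, forces in N, time in s.
With the tool pointing down it reaches from about 250 to 725 mm from the base axis. Payload 9.7 kg.
Tool frame: the origin (TCP) lies midway between the tips of the shut fingers; the grasp point (between the pads) lies r.grasp_offset behind it (r.grasp_offset is the distance from the TCP to the grasp point, in mm); z points along the fingers, y is the line along which they close (so a half turn about z gives the same grasp; the last joint's range is limited). The gripper opens to 85 mm and grips with 20 to 120 N. Pads are 22 mm wide; open, the fingers measure 114 mm over their backs; the gripper's body (76 mm by 85 mm) begins 54 mm behind the grasp point. The pads swing forward as they close: fully open they stand 13 mm farther back than shut.
Start: joints at [-1.111, 0.087, 0.176, 1.66, 0, 1.571], TCP at [244.07, -492.876, 231.284] pointing down, gripper open.
Joint ranges: [-3.13, 3.13], [-0.85, 1.81], [-1.15, 1.24], [-2.2, 2.28], [-1.44, 1.52], [-3.14, 3.14]. Speed limits (rad/s): [2.22, 2.22, 2.57, 3.14, 3.14, 3.14].

INTERFACE

Orientations are given as a rotation vector (axis times angle).
In Python, from workcell import monitor, cams, finish_job, r gives the robot as it stands. The module is installed in compiled form; this text tells all that it offers.
- The arm moves only by the tool carry_out, never from a script. Its argument "steps" is a list of rows, each an object of numbers: "dx", "dy", "dz": the shift along the world's x, y, z in m; "roll": the turn about the world's z in degrees; "grip": the opening, from -1 (shut) to 1 (fully open). In form: [{"dx": .., "dy": .., "dz": .., "roll": .., "grip": ..}, ...]. A call has 1 to 20 rows; each row is the pose to reach, as a shift and turn from the pose commanded when the call began; what a row does not reach only later rows make up. A row lasts 1/10 s, in which the tool goes at most 50 mm and 8.59 degrees, less where a joint would pass 70% of its speed; a pose out of reach is approached as far as the arm can. A call with a gripper value outside its range is refused whole. The fingers move at their own pace and stop on an object; the grip force is fixed at half the most. Time passes only in rows, so rows that repeat a pose let the fingers close. It gives the time, the measured TCP pose, the force, the opening and the grip force at its end, in the units of the state.
- monitor.state(): the state, without advancing time (a new reading comes with each control period).
- cams.grab_frame(name): name is "scene" or "top"; returns (picture, depth): 400x640x3 uint8, red, green, blue; 400x640 float32, mm along the optical axis (not along the pixel's ray), 0 where there is no reading.
- cams.camera_params(name): a dict with "intrinsics" (3x3 intrinsics, pixels), "distortion" ([k1, k2, p1, p2, k3] as OpenCV has them; the pictures are not rectified), "xyz" and "attitude" of the camera in the world. Camera axes: x right, y up, looking along -z (the intrinsics and any distortion apply to the point x, -y, -z); pixel columns grow to the right and rows downward; lengths in mm; the calibration is good to about 2 mm. A picture is of the moment at which its call begins. camera_params takes no time and is no camera call.
- finish_job(): hands the job in; it is judged then, once.
The state is a dict: "time": time; "joint_positions": joint angles; "dq": joint speeds; "joint_torque": joint torques, N m; "tool_pos": TCP position; "orientation": TCP orientation; "contact_force": force on the tool from outside, world axes, zero at the start; "torque": the same for the moment, N m; "grip_width": finger opening in mm; "grip_force": force on a finger pad.
Only numpy, scipy, OpenCV 4.12 (cv2) and the standard library are available. Lean on these libraries where they do the work, as an engineer would, in place of code of your own. Each camera call takes 0.05 s, during which the arm holds its last target. There are 200 camera calls.

## Working session

There is one attempt and no reset: what is moved stays moved. The work goes in short steps, Python scripts to look and compute and a tool call to move; the robot and the scene stay as the last step left them, time stands still between calls to the robot, and variables do not carry over. Pictures are saved under pics/ and viewed, at most 14 in all, crops included, and the job is handed in when it is done.

Besides the shell and the picture viewer there is one more tool, called after "Emit:" by a JSON object that holds its "fn" and its "kwargs", one argument or row to a line. carry_out: Moves the arm, as the interface text tells. Its arguments: {"type":"object","properties":{"steps":{"type":"array","items":{"type":"object","properties":{"dx":{"type":"number"},"dy":{"type":"number"},"dz":{"type":"number"},"roll":{"type":"number"},"grip":{"type":"number"}}}}},"required":["steps"]}

```bash
mkdir -p pics; cat > h.py <<'E'
import numpy as np, cv2
from scipy.spatial.transform import Rotation as R
from workcell import monitor, cams, finish_job, r
def grab(n):
    p,d=cams.grab_frame(n); return p,d,cams.camera_params(n)
def cloud(d,c):
    K=np.array(c["intrinsics"],float); D=np.array(c["distortion"],float)
    v,u=np.mgrid[:400,:640]
    q=cv2.undistortPoints(np.stack([u.ravel(),v.ravel()],1).astype(np.float64)[:,None],K,D)[:,0].reshape(400,640,2)
    P=np.dstack([q[...,0]*d,-q[...,1]*d,-d])
    return P@R.from_rotvec(c["attitude"]).as_matrix().T+np.array(c["xyz"])
def proj(P,c):
    K=np.array(c["intrinsics"],float); D=np.array(c["distortion"],float)
    Q=(np.atleast_2d(P)-np.array(c["xyz"]))@R.from_rotvec(c["attitude"]).as_matrix()
    Q=Q*[1,-1,-1]
    return cv2.projectPoints(Q,np.zeros(3),np.zeros(3),K,D)[0][:,0]
def save(n,p,s=1):
    if s!=1: p=cv2.resize(p,None,fx=s,fy=s,interpolation=cv2.INTER_CUBIC)
    cv2.imwrite("pics/"+n,p[...,::-1])
E
python3 - <<'E'
from h import *
for n in("scene","top"):
    p,d,c=grab(n); save(n+"0.png",p,1.25); np.savez(n+"0.npz",p=p,d=d); print(n,{k:np.round(v,3).tolist() for k,v in c.items()}, (d>0).mean())
s=monitor.state(); print({k:np.round(v,3).tolist() for k,v in s.items()}, r.grasp_offset)
E
```

```text
scene {'intrinsics': [[425.281, 0.0, 324.043], [0.0, 425.281, 201.406], [0.0, 0.0, 1.0]], 'distortion': [-0.056, 0.0, 0.0, 0.0, 0.0], 'xyz': [1311.366, 589.419, 1156.322], 'attitude': [0.405, 0.875, 2.103]} 0.992265625
top {'intrinsics': [[405.96, 0.0, 316.575], [0.0, 405.96, 195.332], [0.0, 0.0, 1.0]], 'distortion': [-0.047, 0.0, 0.0, 0.0, 0.0], 'xyz': [265.098, -58.832, 1231.009], 'attitude': [0.18, -0.17, -1.491]} 0.99631640625
{'time': 0.1, 'joint_positions': [-1.111, 0.087, 0.175, 1.66, -0.0, 1.571], 'dq': [0.001, -0.001, 0.002, 0.001, 0.001, 0.002], 'joint_torque': [-0.001, -52.156, 46.565, 0.016, -0.0, 0.0], 'tool_pos': [243.964, -492.704, 230.653], 'orientation': [-3.058, -0.716, 0.0], 'contact_force': [-0.989, -0.061, 0.694], 'torque': [-0.018, -0.015, -0.021], 'grip_force': 0.0, 'grip_width': 85.739} 18.700000000000003
```

View pics/scene0.png

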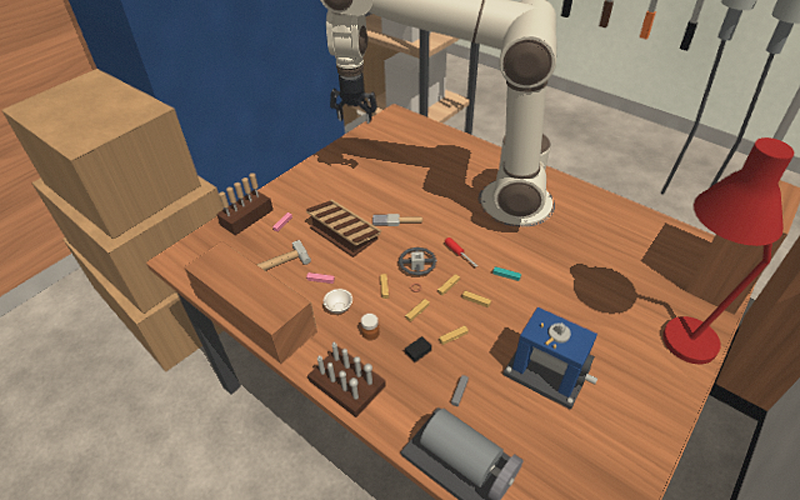

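View pics/top0.png

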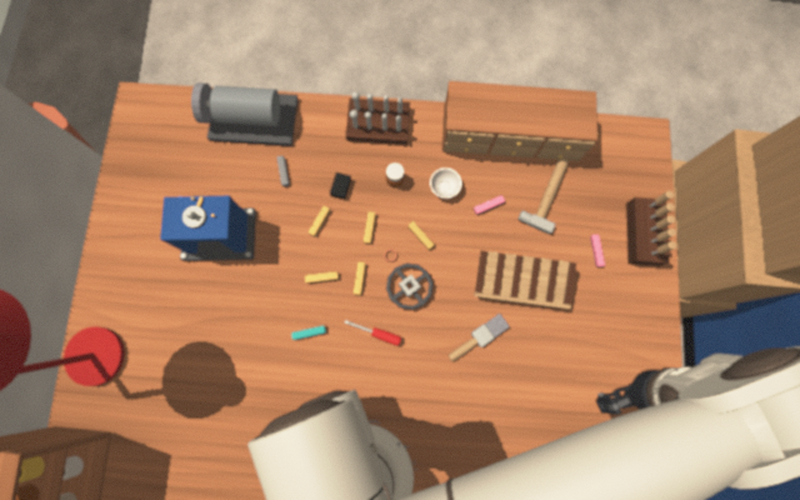

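The scene view shows five yellow brass bars. In the top view (800x500) they are at (319,220), (370,227), (421,236), (322,278) and (359,278). Possible mix-ups are the turquoise bar (309,332), grey bar (283,171) and pink bars (489,205) and (597,250). The wheel is at (410,287), the tray at (526,280) and the mill shaft at (195,216). I'll take the yellow ones only.

```bash
cat >> h.py <<'E'
def bars(p,d,c,verbose=True,zmax=32):
    P=cloud(d,c); hsv=cv2.cvtColor(p,cv2.COLOR_RGB2HSV)
    m=((hsv[...,0]>=19)&(hsv[...,0]<=32)&(hsv[...,1]>85)&(hsv[...,2]>90)&(P[...,2]>3)&(P[...,2]<zmax)&(P[...,0]>200)&(P[...,0]<700)).astype(np.uint8)
    n,l,st,ce=cv2.connectedComponentsWithStats(m)
    out=[]
    for i in range(1,n):
        if st[i,4]<40: continue
        Q=P[l==i]; T=Q[Q[:,2]>13]
        if len(T)<25: continue
        (cx,cy),(w,h),a=cv2.minAreaRect(T[:,:2].astype(np.float32))
        if w<h: a+=90; w,h=h,w
        e,V=np.linalg.eigh(np.cov(T[:,:2].T)); a2=np.degrees(np.arctan2(V[1,1],V[0,1]))
        out.append((cx,cy,a2%180,w,h,np.median(T[:,2])))
        if verbose: print("px",np.round(ce[i]*1.25).tolist(),"xy %.1f %.1f mean %.1f %.1f ang %.1f/%.1f size %.1f %.1f z %.1f n %d hsv"%(cx,cy,*T[:,:2].mean(0),a%180,a2%180,w,h,np.median(T[:,2]),len(T)),np.median(hsv[l==i],0))
    return out
E
python3 - <<'E'
from h import *
for n in("top","scene"):
    z=np.load(n+"0.npz"); p,d=z["p"],z["d"]; c=cams.camera_params(n); print(n); bars(p,d,c)
    P=cloud(d,c)
    # wheel
    w=cv2.cvtColor(p,cv2.COLOR_RGB2HSV)
    cen={"top":(410/1.25,287/1.25),"scene":(417/1.25,261/1.25)}[n]
    v,u=np.mgrid[:400,:640]; m=(np.hypot(u-cen[0],v-cen[1])<26)&(P[...,2]>8)&(P[...,2]<60)&(w[...,1]<90)
    Q=P[m]; rim=Q[Q[:,2]<30]; hub=Q[Q[:,2]>34]
    print("wheel all rect",np.round(cv2.minEnclosingCircle(Q[:,:2].astype(np.float32))[0],1),cv2.minEnclosingCircle(Q[:,:2].astype(np.float32))[1],"hub",cv2.minAreaRect(hub[:,:2].astype(np.float32)),np.median(hub[:,2]),len(hub), "rim z",np.median(rim[:,2]))
    # mill top
    M=P[(P[...,2]>155)&(P[...,2]<172)&(P[...,0]>200)&(P[...,1]>120)&(P[...,1]<420)&(P[...,0]<700)&(w[...,1]>120)]
    print("mill top",cv2.minAreaRect(M[:,:2].astype(np.float32)),np.median(M[:,2]),len(M))
    S=P[(P[...,2]>188)&(P[...,2]<215)&(P[...,0]>M[:,0].min())&(P[...,0]<M[:,0].max())&(P[...,1]>M[:,1].min())&(P[...,1]<M[:,1].max())]
    if len(S): print("shaft",S.mean(0),len(S),S[:,2].max())
    # tray
    cen={"top":(526/1.25,280/1.25),"scene":(342/1.25,227/1.25)}[n]
    T=P[(np.abs(u-cen[0])<48)&(np.abs(v-cen[1])<34)&(P[...,2]>25)&(P[...,2]<90)&(P[...,1]<-100)]
    print("tray",cv2.minAreaRect(T[:,:2].astype(np.float32)),T[:,2].min(),T[:,2].max(),len(T))
z=np.load("top0.npz");p=z["p"]
save("crops.png",np.vstack([np.hstack([cv2.resize(p[y-25:y+25,x-33:x+33],(396,300),interpolation=cv2.INTER_CUBIC) for x,y in r_]) for r_ in [[(156,173),(328,229)],[(285,195),(420,223)]]]))
E
```

```text
top
px [318.0, 220.0] xy 590.3 156.0 mean 589.8 156.5 ang 156.1/156.5 size 74.9 16.0 z 18.0 n 110 hsv [ 22. 129. 240.]
px [368.0, 227.0] xy 581.4 30.0 mean 581.0 30.2 ang 175.1/175.6 size 74.5 15.3 z 18.3 n 111 hsv [ 21. 129. 239.]
px [421.0, 235.0] xy 571.4 -98.9 mean 571.0 -99.6 ang 43.2/44.5 size 75.8 15.6 z 18.0 n 114 hsv [ 21.  131.  236.5]
px [358.0, 278.0] xy 453.5 43.6 mean 453.2 43.6 ang 177.6/177.0 size 74.9 15.0 z 17.7 n 123 hsv [ 22. 128. 241.]
px [320.0, 276.0] xy 449.2 135.5 mean 449.3 135.3 ang 102.0/101.0 size 76.3 15.5 z 17.6 n 123 hsv [ 22. 128. 242.]
wheel all rect [440.8 -80.1] 55.30018997192383 hub ((441.34027099609375, -79.68001556396484), (35.761985778808594, 35.79018020629883), 40.525020599365234) 39.30389565573114 124 rim z 24.12837268065391
mill top ((537.2642822265625, 374.1943054199219), (95.60987854003906, 97.56128692626953), 4.9271368980407715) 165.27504492246203 839
shaft [536.54687169 401.8379963  196.07875416] 33 202.6663268293412
tray ((472.6621398925781, -349.9332275390625), (226.44696044921875, 108.52633666992188), 86.23374938964844) 33.98926882867
[... 443 characters left out ...]
.0 20.8 z 16.6 n 91 hsv [ 19. 137. 218.]
px [453.0, 334.0] xy 593.3 158.4 mean 593.8 158.6 ang 154.9/157.3 size 77.2 19.0 z 17.5 n 92 hsv [ 19. 137. 217.]
wheel all rect [442.9 -74.3] 56.49525451660156 hub ((441.738037109375, -75.32254791259766), (43.81060791015625, 33.4593620300293), 43.85852813720703) 38.81284671265246 54 rim z 22.492261595356013
mill top ((544.5348510742188, 376.7970275878906), (102.221435546875, 90.89274597167969), 3.673409938812256) 163.86932969342917 640
shaft [541.0544948  407.17126129 194.04364882] 32 199.6342545034173
tray ((477.5306091308594, -324.22027587890625), (251.57546997070312, 352.79681396484375), 35.047462463378906) 25.04410303363875 73.15536459494024 1134
```

View pics/crops.png

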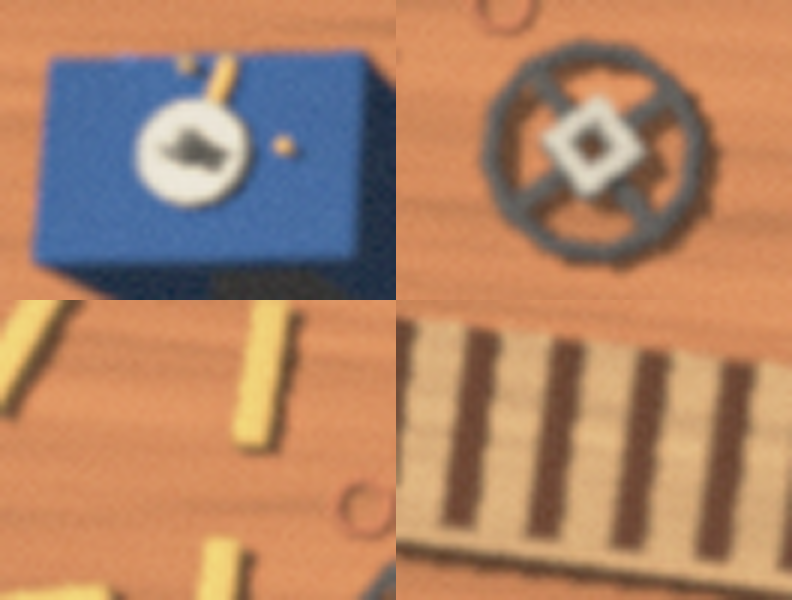

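The crops show the mill collar with its brass pointer, the diamond-turned wheel hub, the yellow bars, and the tray, where the dark strips seem to be the ribs. The two cameras differ by about (4, 4) mm, so I'll use the mean and refine the shaft, pointer and tray.

```bash
python3 - <<'E'
from h import *
s=monitor.state(); M=R.from_rotvec(s["orientation"]).as_matrix(); print("tool y dir deg",np.degrees(np.arctan2(M[1,1],M[0,1])),"tool x",np.degrees(np.arctan2(M[1,0],M[0,0])))
for n in("top","scene"):
    z=np.load(n+"0.npz"); p,d=z["p"],z["d"]; c=cams.camera_params(n); P=cloud(d,c); hsv=cv2.cvtColor(p,cv2.COLOR_RGB2HSV).astype(int); X,Y,Z=P[...,0],P[...,1],P[...,2]
    near=(abs(X-540)<70)&(abs(Y-405)<60)
    C=P[near&(Z>169.5)&(Z<180)&(hsv[...,1]<60)]
    print(n,"collar",cv2.minEnclosingCircle(C[:,:2].astype(np.float32)),C.mean(0).round(1),len(C),"z",np.median(C[:,2]))
    sh=P[near&(Z>192)]; print("shaft top",sh.mean(0).round(1),len(sh))
    B=near&(Z>158)&(hsv[...,0]<35)&(hsv[...,0]>8)&(hsv[...,1]>70)
    k,l,st,ce=cv2.connectedComponentsWithStats(B.astype(np.uint8))
    for i in range(1,k):
        Q=P[l==i]; print("  brass",st[i,4],Q.mean(0).round(1),Q.min(0).round(1),Q.max(0).round(1),ce[i].round())
    t=(X>380)&(X<560)&(abs(Y+345)<135)&(Z>25)&(Z<95); T=P[t]
    val=hsv[...,2][t]; br=p[...,0][t]
    light=T[br>150]; 
    A=np.c_[T[:,:2],np.ones(len(T))]; w=np.ones(len(T),bool)
    for _ in range(6):
        co=np.linalg.lstsq(A[w],T[w,2],rcond=None)[0]; res=T[:,2]-A@co; w=abs(res)<8
    print("tray plane slope",np.degrees(np.arctan(np.hypot(*co[:2]))),"uphill dir",np.degrees(np.arctan2(co[1],co[0])))
    dk=(p[...,0]<140)&t&(abs(Z-(X*co[0]+Y*co[1]+co[2]))<9)
    lt=(p[...,0]>170)&t&(abs(Z-(X*co[0]+Y*co[1]+co[2]))<9)
    for nm,m in(("dark",dk),("light",lt)): Q=P[m]; print(nm,len(Q),"res",np.median(Q[:,2]-Q[:,:2]@co[:2]-co[2]))
    k,l,st,ce=cv2.connectedComponentsWithStats(dk.astype(np.uint8))
    for i in range(1,k):
        if st[i,4]<60: continue
        Q=P[l==i]; e,V=np.linalg.eigh(np.cov(Q[:,:2].T)); rc=cv2.minAreaRect(Q[:,:2].astype(np.float32)); print("  strip",st[i,4],Q.mean(0).round(1),"ang %.1f"%(np.degrees(np.arctan(V[1,1]/V[0,1]))),np.round(rc[0],1),np.round(rc[1],1))
E
```

```text
tool y dir deg -63.65607090197737 tool x 26.34393123760783
top collar ((548.713134765625, 397.2217712402344), 36.722572326660156) [537.3 400.5 173.6] 184 z 173.5662200012731
shaft top [536.9 402.3 197.2] 28
  brass 4 [580.8 412.9 173. ] [578.2 411.  167.5] [584.  414.1 176.7] [154. 158.]
  brass 24 [574.2 395.7 169.5] [563.2 392.5 162.8] [586.3 400.7 174.4] [160. 161.]
  brass 3 [543.1 360.5 175.6] [541.8 359.8 174.8] [545.1 361.8 176.5] [170. 172.]
tray plane slope 13.47797803091195 uphill dir -3.4780160924239643
dark 923 res 3.0916216053537084
light 1576 res -2.3266963836971613
  strip 155 [ 483.2 -245.5   57.6] ang -3.5 [ 483.  -245.8] [14.9 92.9]
  strip 151 [ 479.1 -287.4   57.8] ang -3.2 [ 479.5 -288.1] [15. 91.]
  strip 150 [ 478.1 -329.2   57.6] ang -3.3 [ 478.7 -329.5] [14.4 89.9]
  strip 152 [ 474.7 -370.9   57.4] ang -3.6 [ 475.3 -371.2] [14.8 91.1]
  strip 152 [ 472.1 -412.5   57.4] ang -3.4 [ 472.3 -413.7] [16.8 91.5]
  strip 163 [ 468.  -454.8   57. ] ang -2.8 [ 469.  -454.6] [16.3 91.1]
scene collar ((547.8606567382812, 403.9844970703125), 32.45011901855469) [543.2 407.2 173.5] 138 z 173.08433000203405
shaft top [540.3 406.6 195.7] 22
  brass 7 [543.4 363.7 170.4] [534.1 358.4 164.5] [547.1 367.4 175. ] [433. 260.]
  brass 1 [486.6 427.1 165.8] [486.6 427.1 165.8] [486.6 427.1 165.8] [462. 259.]
  brass 1 [487.9 433.7 167.7] [487.9 433.7 167.7] [487.9 433.7 167.7] [464. 260.]
  brass 22 [571.3 397.8 168.6] [558.1 393.1 162.5] [582.3 402.6 175.2] [439. 272.]
  brass 6 [579.6 413.9 170.4] [576.5 410.8 165.7] [582.9 416.4 174.6] [443. 277.]
tray plane slope 12.974104618163722 uphill dir -4.124245866856401
dark 568 res 2.0032548130945003
light 343 res -2.4603139877744056
  strip 564 [ 479.5 -340.2   56.3] ang 87.2 [ 476.4 -345.2] [234.7 105.5]
```

The dark strips stand higher, so they are the ribs and the lanes lie between them. The pointer is at about -10° and the stop pegs at +14° and -82°, which agrees with a 1.4 rad turn. I'll hover over the wheel first.

Emit:
{"fn": "carry_out", "kwargs": {
  "steps": [
    {"dx": 0.02, "dy": 0.04, "dz": 0, "roll": 8, "grip": 1},
    {"dx": 0.06, "dy": 0.12, "dz": 0, "roll": 40, "grip": 1},
    {"dx": 0.199, "dy": 0.415, "dz": -0.08, "roll": 104.2, "grip": 1},
    {"dx": 0.199, "dy": 0.415, "dz": -0.08, "roll": 104.2, "grip": 1},
    {"dx": 0.199, "dy": 0.415, "dz": -0.08, "roll": 104.2, "grip": 1},
    {"dx": 0.199, "dy": 0.415, "dz": -0.08, "roll": 104.2, "grip": 1},
    {"dx": 0.199, "dy": 0.415, "dz": -0.08, "roll": 104.2, "grip": 1},
    {"dx": 0.199, "dy": 0.415, "dz": -0.08, "roll": 104.2, "grip": 1},
    {"dx": 0.199, "dy": 0.415, "dz": -0.08, "roll": 104.2, "grip": 1},
    {"dx": 0.199, "dy": 0.415, "dz": -0.08, "roll": 104.2, "grip": 1},
    {"dx": 0.199, "dy": 0.415, "dz": -0.08, "roll": 104.2, "grip": 1},
    {"dx": 0.199, "dy": 0.415, "dz": -0.08, "roll": 104.2, "grip": 1},
    {"dx": 0.199, "dy": 0.415, "dz": -0.08, "roll": 104.2, "grip": 1},
    {"dx": 0.199, "dy": 0.415, "dz": -0.08, "roll": 104.2, "grip": 1},
    {"dx": 0.199, "dy": 0.415, "dz": -0.08, "roll": 104.2, "grip": 1},
    {"dx": 0.199, "dy": 0.415, "dz": -0.08, "roll": 104.2, "grip": 1}
  ]
}}

```text
time: 1.7
tool_pos: [443.0, -78.1, 151.3]
orientation: [1.318, 2.852, 0.0]
contact_force: [-0.1, 0.0, 0.1]
grip_width: 85.2
grip_force: 0.0
```

Emit:
{"fn": "carry_out", "kwargs": {
  "steps": [
    {"dz": -0.04, "grip": 1},
    {"dz": -0.08, "grip": 1},
    {"dz": -0.11, "grip": 1},
    {"dz": -0.125, "grip": 1},
    {"dz": -0.125, "grip": 1},
    {"dz": -0.125, "grip": -1},
    {"dz": -0.125, "grip": -1},
    {"dz": -0.125, "grip": -1},
    {"dz": -0.125, "grip": -1},
    {"dz": -0.125, "grip": -1},
    {"dz": -0.125, "grip": -1},
    {"dz": -0.125, "grip": -1},
    {"dz": -0.125, "grip": -1},
    {"dz": -0.125, "grip": -1},
    {"dz": -0.125, "grip": -1}
  ]
}}

```text
$.steps[0]: bad value
```

Emit:
{"fn": "carry_out", "kwargs": {
  "steps": [
    {"dx": 0, "dy": 0, "dz": -0.04, "roll": 0, "grip": 1},
    {"dx": 0, "dy": 0, "dz": -0.08, "roll": 0, "grip": 1},
    {"dx": 0, "dy": 0, "dz": -0.11, "roll": 0, "grip": 1},
    {"dx": 0, "dy": 0, "dz": -0.125, "roll": 0, "grip": 1},
    {"dx": 0, "dy": 0, "dz": -0.125, "roll": 0, "grip": 1},
    {"dx": 0, "dy": 0, "dz": -0.125, "roll": 0, "grip": -1},
    {"dx": 0, "dy": 0, "dz": -0.125, "roll": 0, "grip": -1},
    {"dx": 0, "dy": 0, "dz": -0.125, "roll": 0, "grip": -1},
    {"dx": 0, "dy": 0, "dz": -0.125, "roll": 0, "grip": -1},
    {"dx": 0, "dy": 0, "dz": -0.125, "roll": 0, "grip": -1},
    {"dx": 0, "dy": 0, "dz": -0.125, "roll": 0, "grip": -1},
    {"dx": 0, "dy": 0, "dz": -0.125, "roll": 0, "grip": -1},
    {"dx": 0, "dy": 0, "dz": -0.125, "roll": 0, "grip": -1},
    {"dx": 0, "dy": 0, "dz": -0.125, "roll": 0, "grip": -1},
    {"dx": 0, "dy": 0, "dz": -0.125, "roll": 0, "grip": -1}
  ]
}}

```text
time: 3.2
tool_pos: [443.6, -78.1, 27.6]
orientation: [1.314, 2.852, 0.0]
contact_force: [-2.1, -1.0, 6.6]
grip_width: 33.8
grip_force: 60.1
```

Emit:
{"fn": "carry_out", "kwargs": {
  "steps": [
    {"dx": 0, "dy": 0, "dz": 0.02, "roll": 0, "grip": -1},
    {"dx": 0, "dy": 0, "dz": 0.06, "roll": 0, "grip": -1},
    {"dx": 0, "dy": 0, "dz": 0.1, "roll": 0, "grip": -1},
    {"dx": 0, "dy": 0, "dz": 0.14, "roll": 0, "grip": -1},
    {"dx": 0, "dy": 0, "dz": 0.18, "roll": 0, "grip": -1},
    {"dx": 0, "dy": 0, "dz": 0.22, "roll": 0, "grip": -1},
    {"dx": 0.01, "dy": 0.03, "dz": 0.23, "roll": 6, "grip": -1},
    {"dx": 0.02, "dy": 0.07, "dz": 0.23, "roll": 12, "grip": -1},
    {"dx": 0.03, "dy": 0.11, "dz": 0.23, "roll": 18, "grip": -1},
    {"dx": 0.04, "dy": 0.15, "dz": 0.23, "roll": 24, "grip": -1},
    {"dx": 0.05, "dy": 0.2, "dz": 0.23, "roll": 30, "grip": -1},
    {"dx": 0.06, "dy": 0.25, "dz": 0.23, "roll": 36, "grip": -1},
    {"dx": 0.07, "dy": 0.3, "dz": 0.23, "roll": 39.6, "grip": -1},
    {"dx": 0.075, "dy": 0.34, "dz": 0.23, "roll": 39.6, "grip": -1},
    {"dx": 0.08, "dy": 0.38, "dz": 0.23, "roll": 39.6, "grip": -1},
    {"dx": 0.085, "dy": 0.42, "dz": 0.23, "roll": 39.6, "grip": -1},
    {"dx": 0.09, "dy": 0.45, "dz": 0.23, "roll": 39.6, "grip": -1},
    {"dx": 0.095, "dy": 0.482, "dz": 0.23, "roll": 39.6, "grip": -1},
    {"dx": 0.095, "dy": 0.482, "dz": 0.23, "roll": 39.6, "grip": -1},
    {"dx": 0.095, "dy": 0.482, "dz": 0.23, "roll": 39.6, "grip": -1}
  ]
}}

```text
time: 5.2
tool_pos: [537.9, 404.7, 255.2]
orientation: [-0.268, -3.129, 0.002]
contact_force: [-1.1, 0.7, -3.2]
grip_width: 34.4
grip_force: 61.4
```

```bash
python3 - <<'E'
from h import *
s=monitor.state(); t=s["tool_pos"]; print(np.round(t,1),s["grip_width"],np.round(s["orientation"],3))
ims=[]
for n in("top","scene"):
    p,d,c=grab(n); np.savez(n+"1.npz",p=p,d=d)
    u,v=proj(t,c)[0].astype(int); q=p[max(v-50,0):v+50,max(u-50,0):u+50]; ims.append(cv2.resize(q,(400,400),interpolation=cv2.INTER_CUBIC)); print(n,u,v)
    P=cloud(d,c); m=(np.hypot(P[...,0]-t[0],P[...,1]-t[1])<75)&(P[...,2]>208)&(P[...,2]<236); Q=P[m]
    (x,y),rad=cv2.minEnclosingCircle(Q[:,:2].astype(np.float32)); print("rim",x,y,rad,np.median(Q[:,2]),len(Q))
save("hover1.png",np.hstack(ims))
E
```

```text
[537.9 404.7 255.2] 34.371445744680116 [-2.680e-01 -3.129e+00  2.000e-03]
top 141 163
rim 538.1885986328125 404.0080871582031 23.657238006591797 232.9167759706463 18
scene 453 246
rim 546.4984130859375 406.08721923828125 21.093704223632812 231.48235207879873 27
```

View pics/hover1.png

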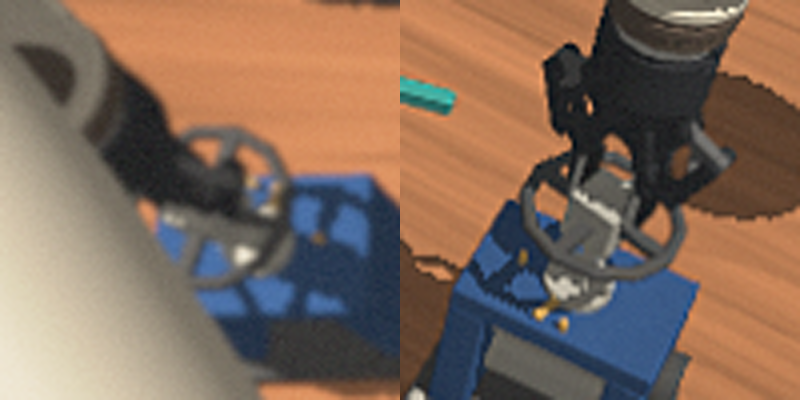

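The held wheel shows in both crops, with its rim around the gripper at (230,205) and (605,215). It may be tilted, so I'll fit the rim plane and centre.

```bash
cat >> h.py <<'E'
def rim(p,d,c,ctr,zc,dz=22):
    P=cloud(d,c); hsv=cv2.cvtColor(p,cv2.COLOR_RGB2HSV)
    rr=np.hypot(P[...,0]-ctr[0],P[...,1]-ctr[1])
    m=(rr>44)&(rr<66)&(abs(P[...,2]-zc)<dz)&(hsv[...,1]<70)&(hsv[...,2]>35)&(hsv[...,2]<170); Q=P[m]
    k=np.ones(len(Q),bool)
    for _ in range(8):
        co=np.linalg.lstsq(np.c_[Q[k],np.ones(k.sum())][:,[0,1,3]],Q[k,2],rcond=None)[0]
        res=Q[:,2]-Q[:,:2]@co[:2]-co[2]; k=abs(res)<max(3,1.5*np.median(abs(res)))
    W=Q[k]; A=np.c_[2*W[:,:2],np.ones(len(W))]; s=np.linalg.lstsq(A,(W[:,:2]**2).sum(1),rcond=None)[0]
    az=np.degrees(np.arctan2(W[:,1]-ctr[1],W[:,0]-ctr[0]))
    print("rim n",k.sum(),"slopes deg",np.degrees(np.arctan(co[:2])).round(1),"z at ctr %.1f"%(co[:2]@ctr[:2]+co[2]),"circ ctr",s[:2].round(1),"R %.1f"%np.sqrt(s[2]+s[:2]@s[:2]),"sectors",np.histogram(az,8,(-180,180))[0])
E
python3 - <<'E'
from h import *
for n in("top","scene"):
    z=np.load(n+"1.npz"); print(n); rim(z["p"],z["d"],cams.camera_params(n),np.array([538,404.5]),252)
    rim(z["p"],z["d"],cams.camera_params(n),np.array([538,404.5]),245,30)
E
```

```text
top
rim n 195 slopes deg [ 0.1 -0.4] z at ctr 252.2 circ ctr [537.5 403.2] R 49.9 sectors [41 55 38 37 17  2  1  4]
rim n 195 slopes deg [ 0.1 -0.4] z at ctr 252.2 circ ctr [537.5 403.2] R 49.9 sectors [41 55 38 37 17  2  1  4]
scene
rim n 217 slopes deg [-1.1  0.4] z at ctr 251.8 circ ctr [541.1 406.7] R 50.5 sectors [15 17 31 48 44 39 23  0]
rim n 217 slopes deg [-1.1  0.4] z at ctr 251.8 circ ctr [541.1 406.7] R 50.5 sectors [15 17 31 48 44 39 23  0]
```

Emit:
{"fn": "carry_out", "kwargs": {
  "steps": [
    {"dx": 0, "dy": -0.001, "dz": -0.01, "roll": 0, "grip": -1},
    {"dx": 0, "dy": -0.001, "dz": -0.02, "roll": 0, "grip": -1},
    {"dx": 0, "dy": -0.001, "dz": -0.025, "roll": 0, "grip": -1},
    {"dx": 0, "dy": -0.001, "dz": -0.03, "roll": 0, "grip": -1},
    {"dx": 0, "dy": -0.001, "dz": -0.034, "roll": 0, "grip": -1},
    {"dx": 0, "dy": -0.001, "dz": -0.038, "roll": 0, "grip": -1},
    {"dx": 0, "dy": -0.001, "dz": -0.038, "roll": 0, "grip": -1}
  ]
}}

```text
time: 6.0
tool_pos: [537.9, 403.0, 217.7]
orientation: [-0.27, -3.129, 0.001]
contact_force: [0.8, -0.0, -3.0]
grip_width: 34.0
grip_force: 61.4
```

Emit:
{"fn": "carry_out", "kwargs": {
  "steps": [
    {"dx": 0, "dy": 0, "dz": -0.004, "roll": 0, "grip": -1},
    {"dx": 0, "dy": 0, "dz": -0.008, "roll": 0, "grip": -1},
    {"dx": 0, "dy": 0, "dz": -0.012, "roll": 0, "grip": -1},
    {"dx": 0, "dy": 0, "dz": -0.015, "roll": 0, "grip": -1},
    {"dx": 0, "dy": 0, "dz": -0.017, "roll": 0, "grip": -1},
    {"dx": 0, "dy": 0, "dz": -0.018, "roll": 0, "grip": -1},
    {"dx": 0, "dy": 0, "dz": -0.018, "roll": 0, "grip": -1}
  ]
}}

```text
time: 6.7
tool_pos: [538.0, 403.1, 200.7]
orientation: [0.27, 3.13, 0.0]
contact_force: [-0.8, -0.3, 0.5]
grip_width: 34.2
grip_force: 61.8
```

Emit:
{"fn": "carry_out", "kwargs": {
  "steps": [
    {"dx": 0, "dy": 0, "dz": -0.001, "roll": 0, "grip": -1},
    {"dx": 0, "dy": 0, "dz": -0.002, "roll": 0, "grip": -1},
    {"dx": 0, "dy": 0, "dz": -0.003, "roll": 0, "grip": -1},
    {"dx": 0, "dy": 0, "dz": -0.004, "roll": 0, "grip": -1},
    {"dx": 0, "dy": 0, "dz": -0.004, "roll": 0, "grip": -1}
  ]
}}

```text
time: 7.2
tool_pos: [538.0, 403.0, 200.5]
orientation: [0.27, 3.127, 0.005]
contact_force: [-6.3, -4.9, 20.1]
grip_width: 34.6
grip_force: 64.0
```

Emit:
{"fn": "carry_out", "kwargs": {
  "steps": [
    {"dx": 0, "dy": 0, "dz": 0.002, "roll": -4, "grip": -1},
    {"dx": 0, "dy": 0, "dz": 0.002, "roll": -10, "grip": -1},
    {"dx": 0, "dy": 0, "dz": 0.002, "roll": -16, "grip": -1},
    {"dx": 0, "dy": 0, "dz": 0.002, "roll": -22, "grip": -1},
    {"dx": 0, "dy": 0, "dz": 0.002, "roll": -28, "grip": -1},
    {"dx": 0, "dy": 0, "dz": 0.002, "roll": -34, "grip": -1},
    {"dx": 0, "dy": 0, "dz": 0.002, "roll": -40, "grip": -1},
    {"dx": 0, "dy": 0, "dz": 0.002, "roll": -46, "grip": -1},
    {"dx": 0, "dy": 0, "dz": 0.002, "roll": -52, "grip": -1},
    {"dx": 0, "dy": 0, "dz": 0.002, "roll": -56, "grip": -1},
    {"dx": 0, "dy": 0, "dz": 0.002, "roll": -60, "grip": -1},
    {"dx": 0, "dy": 0, "dz": 0.002, "roll": -60, "grip": -1}
  ]
}}

```text
time: 8.4
tool_pos: [539.3, 403.9, 200.5]
orientation: [1.801, 2.572, 0.008]
contact_force: [1.0, 1.6, 18.7]
grip_width: 34.5
grip_force: 62.6
```

```bash
python3 - <<'E'
from h import *
s=monitor.state(); M=R.from_rotvec(s["orientation"]).as_matrix(); print(np.degrees(np.arctan2(M[1,1],M[0,1])),np.round(s["torque"],3),np.round(s["contact_force"],1),np.round(s["joint_positions"],3),s["tool_pos"])
E
```

```text
20.004463090570496 [ 0.223 -0.29  -0.06 ] [ 1.   1.6 18.7] [ 0.643  0.385  0.471  1.651 -0.     1.865] [539.25408597 403.9348129  200.52899855]
```

Emit:
{"fn": "carry_out", "kwargs": {
  "steps": [
    {"dx": 0, "dy": 0, "dz": 0.001, "roll": -3, "grip": -1},
    {"dx": 0, "dy": 0, "dz": 0.001, "roll": -6, "grip": -1},
    {"dx": 0, "dy": 0, "dz": 0.001, "roll": -9, "grip": -1},
    {"dx": 0, "dy": 0, "dz": 0.001, "roll": -9, "grip": -1}
  ]
}}

```text
time: 8.8
tool_pos: [538.9, 404.0, 200.7]
orientation: [1.995, 2.426, 0.006]
contact_force: [2.9, 3.5, 4.7]
grip_width: 34.5
grip_force: 60.3
```

```bash
cat > st.py <<'E'
from h import *
s=monitor.state(); M=R.from_rotvec(s["orientation"]).as_matrix(); print("y",np.degrees(np.arctan2(M[1,1],M[0,1])).round(1),"M",np.round(s["torque"],3),"F",np.round(s["contact_force"],1),"j6 %.2f"%s["joint_positions"][5],np.round(s["tool_pos"],1),"w %.1f gf %.1f t %.1f"%(s["grip_width"],s["grip_force"],s["time"]))
E
python3 st.py
```

```text
y 11.1 M [ 0.732 -0.785  0.025] F [2.9 3.5 4.7] j6 2.02 [538.9 404.  200.7] w 34.5 gf 60.3 t 8.8
```

Emit:
{"fn": "carry_out", "kwargs": {
  "steps": [
    {"dx": 0, "dy": 0, "dz": 0, "roll": -3, "grip": -1},
    {"dx": 0, "dy": 0, "dz": 0, "roll": -6, "grip": -1},
    {"dx": 0, "dy": 0, "dz": 0, "roll": -9, "grip": -1},
    {"dx": 0, "dy": 0, "dz": 0, "roll": -9, "grip": -1}
  ]
}}

```text
time: 9.2
tool_pos: [539.2, 404.0, 200.6]
orientation: [2.178, 2.263, 0.007]
contact_force: [5.0, 3.1, 4.8]
grip_width: 34.1
grip_force: 60.3
```

```bash
python3 st.py
```

```text
y 2.2 M [ 0.852 -1.158  0.331] F [5.  3.1 4.8] j6 2.18 [539.2 404.  200.6] w 34.1 gf 60.3 t 9.2
```

Emit:
{"fn": "carry_out", "kwargs": {
  "steps": [
    {"dx": 0, "dy": 0, "dz": 0, "roll": -3, "grip": -1},
    {"dx": 0, "dy": 0, "dz": 0, "roll": -6, "grip": -1},
    {"dx": 0, "dy": 0, "dz": 0, "roll": -6, "grip": -1}
  ]
}}

```text
time: 9.5
tool_pos: [539.4, 404.0, 200.6]
orientation: [2.292, 2.147, 0.007]
contact_force: [5.9, 3.7, 4.8]
grip_width: 34.7
grip_force: 60.4
```

```bash
python3 st.py
```

```text
y -3.8 M [ 0.709 -1.395  1.109] F [5.9 3.7 4.8] j6 2.28 [539.4 404.  200.6] w 34.7 gf 60.4 t 9.5
```

The stop is reached: Mz is 1.1 N m. I'll relieve, release, lift and look.

Emit:
{"fn": "carry_out", "kwargs": {
  "steps": [
    {"dx": 0, "dy": 0, "dz": 0, "roll": 2, "grip": -1},
    {"dx": 0, "dy": 0, "dz": 0.002, "roll": 2, "grip": 1},
    {"dx": 0, "dy": 0, "dz": 0.002, "roll": 2, "grip": 1},
    {"dx": 0, "dy": 0, "dz": 0.002, "roll": 2, "grip": 1},
    {"dx": 0, "dy": 0, "dz": 0.002, "roll": 2, "grip": 1},
    {"dx": 0, "dy": 0, "dz": 0.002, "roll": 2, "grip": 1},
    {"dx": 0, "dy": 0, "dz": 0.02, "roll": 2, "grip": 1},
    {"dx": 0, "dy": 0, "dz": 0.05, "roll": 2, "grip": 1},
    {"dx": 0, "dy": 0, "dz": 0.08, "roll": 2, "grip": 1},
    {"dx": -0.02, "dy": -0.06, "dz": 0.08, "roll": 6, "grip": 1},
    {"dx": -0.035, "dy": -0.1, "dz": 0.08, "roll": 14.8, "grip": 1},
    {"dx": -0.05, "dy": -0.15, "dz": 0.05, "roll": 14.8, "grip": 1},
    {"dx": -0.07, "dy": -0.2, "dz": 0.02, "roll": 14.8, "grip": 1},
    {"dx": -0.08, "dy": -0.24, "dz": -0.02, "roll": 14.8, "grip": 1},
    {"dx": -0.088, "dy": -0.267, "dz": -0.06, "roll": 14.8, "grip": 1},
    {"dx": -0.088, "dy": -0.267, "dz": -0.06, "roll": 14.8, "grip": 1}
  ]
}}

```text
time: 11.1
tool_pos: [448.5, 134.0, 137.1]
orientation: [-2.0, -2.422, 0.002]
contact_force: [0.3, 1.4, -0.3]
grip_width: 85.6
grip_force: 0.0
```

```bash
python3 st.py; python3 - <<'E'
from h import *
ims=[]
for n in("top","scene"):
    p,d,c=grab(n); np.savez(n+"2.npz",p=p,d=d); print(n)
    rim(p,d,c,np.array([539.4,404]),198,15); bars(p,d,c)
    P=cloud(d,c); hub=P[(np.hypot(P[...,0]-539,P[...,1]-404)<24)&(P[...,2]>206)]; print("hub top z",np.percentile(hub[:,2],[10,50,90]).round(1),cv2.minAreaRect(hub[:,:2].astype(np.float32)))
    u,v=proj([539,404,190],c)[0].astype(int); q=p[max(v-50,0):v+50,max(u-50,0):u+50]; ims.append(cv2.resize(q,(400,400),interpolation=cv2.INTER_CUBIC))
save("mill2.png",np.hstack(ims))
E
```

```text
y 10.9 M [ 0.027 -0.056  0.027] F [ 0.3  1.4 -0.3] j6 1.67 [448.5 134.  137.1] w 85.6 gf 0.0 t 11.1
top
rim n 298 slopes deg [0.2 0.2] z at ctr 197.7 circ ctr [536.9 401.9] R 50.4 sectors [56 51 33 28 19 33 38 40]
px [319.0, 218.0] xy 593.6 155.0 mean 593.8 154.5 ang 157.0/158.4 size 68.2 15.3 z 18.1 n 100 hsv [ 22. 127. 241.]
px [388.0, 227.0] xy 585.8 -19.1 mean 584.6 -19.1 ang 175.5/175.5 size 74.5 15.1 z 17.8 n 111 hsv [ 21.5 129.  239.5]
px [420.0, 234.0] xy 571.0 -99.0 mean 571.5 -98.9 ang 44.1/44.7 size 75.1 16.1 z 17.8 n 116 hsv [ 21. 130. 238.]
px [327.0, 276.0] xy 452.7 120.6 mean 452.3 120.4 ang 99.6/101.1 size 46.0 15.1 z 18.1 n 78 hsv [ 22. 127. 242.]
hub top z [209.6 213.  215.7] ((537.3036499023438, 402.6327209472656), (36.9570426940918, 35.93526840209961), 1.2317181825637817)
scene
rim n 252 slopes deg [0.3 1.2] z at ctr 196.6 circ ctr [540.  405.2] R 50.4 sectors [27 29 34 31 34 39 29 29]
px [384.0, 286.0] xy 574.2 -95.1 mean 574.1 -95.2 ang 40.5/44.1 size 79.3 14.6 z 17.1 n 62 hsv [ 19. 137. 219.]
px [448.0, 284.0] xy 455.9 47.8 mean 455.9 48.3 ang 177.8/177.7 size 74.8 17.2 z 17.4 n 64 hsv [ 19. 130. 109.]
px [476.0, 298.0] xy 454.3 138.8 mean 452.5 139.9 ang 103.3/99.6 size 77.2 22.3 z 17.5 n 82 hsv [ 19. 137. 218.]
px [402.0, 302.0] xy 586.9 -14.1 mean 586.1 -15.0 ang 177.0/173.4 size 78.5 19.7 z 17.2 n 79 hsv [ 19. 137. 217.]
px [453.0, 334.0] xy 594.1 157.9 mean 594.0 158.6 ang 156.0/156.8 size 78.0 17.1 z 17.2 n 97 hsv [ 19. 137. 218.]
hub top z [207.5 211.1 214. ] ((538.9883422851562, 406.5235900878906), (40.359169006347656, 35.99142837524414), 0.1533370018005371)
```

View pics/mill2.png

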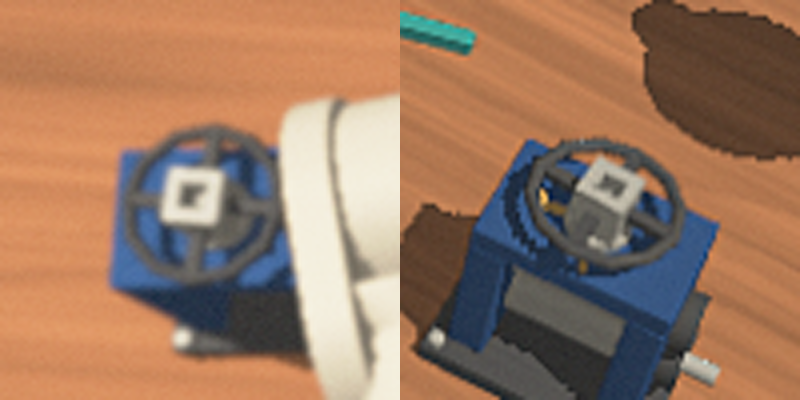

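The wheel is home: hub top at about 213, rim level, and the pointer against its stop peg at (548,200). Bar B has been knocked to about (586,-17). Next I'll grasp bar E at (451,137).

Emit:
{"fn": "carry_out", "kwargs": {
  "steps": [
    {"dx": 0.003, "dy": 0.003, "dz": -0.04, "roll": 0, "grip": 1},
    {"dx": 0.003, "dy": 0.003, "dz": -0.08, "roll": 0, "grip": 1},
    {"dx": 0.003, "dy": 0.003, "dz": -0.115, "roll": 0, "grip": 0.3},
    {"dx": 0.003, "dy": 0.003, "dz": -0.132, "roll": 0, "grip": 0},
    {"dx": 0.003, "dy": 0.003, "dz": -0.132, "roll": 0, "grip": -1},
    {"dx": 0.003, "dy": 0.003, "dz": -0.132, "roll": 0, "grip": -1},
    {"dx": 0.003, "dy": 0.003, "dz": -0.132, "roll": 0, "grip": -1},
    {"dx": 0.003, "dy": 0.003, "dz": -0.132, "roll": 0, "grip": -1},
    {"dx": 0.003, "dy": 0.003, "dz": -0.132, "roll": 0, "grip": -1},
    {"dx": 0.003, "dy": 0.003, "dz": -0.132, "roll": 0, "grip": -1},
    {"dx": 0.003, "dy": 0.003, "dz": -0.132, "roll": 0, "grip": -1},
    {"dx": 0.003, "dy": 0.003, "dz": -0.132, "roll": 0, "grip": -1}
  ]
}}

```text
time: 12.4
tool_pos: [454.3, 139.7, 9.4]
orientation: [1.998, 2.422, 0.005]
contact_force: [-1.3, 2.0, 7.8]
grip_width: 15.9
grip_force: 60.8
```

Emit:
{"fn": "carry_out", "kwargs": {
  "steps": [
    {"dx": 0, "dy": 0, "dz": 0.02, "roll": 0, "grip": -1},
    {"dx": 0, "dy": 0, "dz": 0.06, "roll": 0, "grip": -1},
    {"dx": 0, "dy": 0, "dz": 0.1, "roll": 0, "grip": -1},
    {"dx": 0, "dy": -0.02, "dz": 0.13, "roll": 4, "grip": -1},
    {"dx": 0, "dy": -0.06, "dz": 0.14, "roll": 10, "grip": -1},
    {"dx": 0, "dy": -0.1, "dz": 0.14, "roll": 17, "grip": -1},
    {"dx": 0.003, "dy": -0.145, "dz": 0.14, "roll": 24, "grip": -1},
    {"dx": 0.004, "dy": -0.19, "dz": 0.14, "roll": 31, "grip": -1},
    {"dx": 0.006, "dy": -0.235, "dz": 0.14, "roll": 38, "grip": -1},
    {"dx": 0.008, "dy": -0.28, "dz": 0.14, "roll": 45, "grip": -1},
    {"dx": 0.01, "dy": -0.325, "dz": 0.14, "roll": 52, "grip": -1},
    {"dx": 0.012, "dy": -0.37, "dz": 0.14, "roll": 59, "grip": -1},
    {"dx": 0.013, "dy": -0.415, "dz": 0.14, "roll": 66, "grip": -1},
    {"dx": 0.014, "dy": -0.46, "dz": 0.14, "roll": 72, "grip": -1},
    {"dx": 0.015, "dy": -0.5, "dz": 0.13, "roll": 75.6, "grip": -1},
    {"dx": 0.015, "dy": -0.54, "dz": 0.12, "roll": 75.6, "grip": -1},
    {"dx": 0.015, "dy": -0.5715, "dz": 0.11, "roll": 75.6, "grip": -1},
    {"dx": 0.015, "dy": -0.5715, "dz": 0.1, "roll": 75.6, "grip": -1},
    {"dx": 0.015, "dy": -0.5715, "dz": 0.1, "roll": 75.6, "grip": -1},
    {"dx": 0.015, "dy": -0.5715, "dz": 0.1, "roll": 75.6, "grip": -1}
  ]
}}

```text
time: 14.4
tool_pos: [468.2, -431.8, 107.8]
orientation: [0.094, 3.14, 0.0]
contact_force: [-0.1, 0.5, -1.5]
grip_width: 15.8
grip_force: 59.8
```

```bash
cat > held.py <<'E'
from h import *
exec(open("st.py").read())
t=s["tool_pos"]
for n in("top","scene"):
    p,d,c=grab(n); P=cloud(d,c); hsv=cv2.cvtColor(p,cv2.COLOR_RGB2HSV)
    m=(hsv[...,0]>=17)&(hsv[...,0]<=32)&(hsv[...,1]>85)&(np.hypot(P[...,0]-t[0],P[...,1]-t[1])<60)&(abs(P[...,2]-t[2])<25); Q=P[m]
    if len(Q)>10:
        e,V=np.linalg.eigh(np.cov(Q.T)); ax=V[:,2]*np.sign(V[0,2]); pr=(Q-t)@ax
        print(n,len(Q),"axis yaw %.1f pitch %.1f"%(np.degrees(np.arctan2(ax[1],ax[0])),np.degrees(np.arcsin(ax[2]))),"span",pr.min().round(1),pr.max().round(1),"rel",(Q.mean(0)-t).round(1),"zmax",Q[:,2].max().round(1))
    else: print(n,"few",len(Q))
E
python3 held.py
```

```text
y 86.6 M [0.033 0.007 0.003] F [-0.1  0.5 -1.5] j6 -0.69 [ 468.2 -431.8  107.8] w 15.8 gf 59.8 t 14.4
top 19 axis yaw -59.7 pitch 37.8 span 2.7 24.5 rel [37.2  3.4  5.9] zmax 117.6
scene 73 axis yaw -7.6 pitch -0.7 span -33.4 44.2 rel [16.4  7.7  3.8] zmax 130.9
```

Emit:
{"fn": "carry_out", "kwargs": {
  "steps": [
    {"dx": 0.001, "dy": 0, "dz": -0.015, "roll": 0, "grip": -1},
    {"dx": 0.001, "dy": 0, "dz": -0.026, "roll": 0, "grip": -1},
    {"dx": 0.001, "dy": 0, "dz": -0.033, "roll": 0, "grip": -1},
    {"dx": 0.001, "dy": 0, "dz": -0.036, "roll": 0, "grip": -1},
    {"dx": 0.001, "dy": 0, "dz": -0.039, "roll": 0, "grip": -1},
    {"dx": 0.001, "dy": 0, "dz": -0.039, "roll": 0, "grip": -1}
  ]
}}

```text
time: 15.1
tool_pos: [468.2, -432.1, 69.4]
orientation: [-0.095, -3.139, -0.0]
contact_force: [-9.2, 5.1, 10.3]
grip_width: 16.0
grip_force: 61.5
```

```bash
python3 held.py
```

```text
y 86.5 M [0.976 1.338 0.175] F [-9.2  5.1 10.3] j6 -0.68 [ 468.2 -432.1   69.4] w 16.0 gf 61.5 t 15.1
top 43 axis yaw -55.4 pitch 25.4 span -40.9 27.8 rel [31.6 19.3 -2.5] zmax 85.0
scene 111 axis yaw -15.1 pitch 8.0 span -54.9 57.8 rel [15.5 10.4 -2.2] zmax 82.8
```

Emit:
{"fn": "carry_out", "kwargs": {
  "steps": [
    {"dx": 0, "dy": 0.001, "dz": 0.001, "roll": 0, "grip": -1},
    {"dx": 0, "dy": 0.001, "dz": 0.001, "roll": 0, "grip": -0.3},
    {"dx": 0, "dy": 0.001, "dz": 0.001, "roll": 0, "grip": -0.3},
    {"dx": 0, "dy": 0.001, "dz": 0.001, "roll": 0, "grip": -0.3},
    {"dx": 0, "dy": 0.001, "dz": 0.001, "roll": 0, "grip": -0.3},
    {"dx": 0, "dy": 0.001, "dz": 0.02, "roll": 0, "grip": -0.3},
    {"dx": 0, "dy": 0.001, "dz": 0.05, "roll": 0, "grip": -0.3},
    {"dx": -0.01, "dy": 0.06, "dz": 0.1, "roll": 0, "grip": 0},
    {"dx": -0.01, "dy": 0.12, "dz": 0.1, "roll": 0, "grip": 0.2},
    {"dx": -0.01, "dy": 0.17, "dz": 0.1, "roll": 0, "grip": 0.2},
    {"dx": -0.012, "dy": 0.22, "dz": 0.1, "roll": 0, "grip": 0.2},
    {"dx": -0.013, "dy": 0.27, "dz": 0.1, "roll": 0, "grip": 0.2},
    {"dx": -0.013, "dy": 0.32, "dz": 0.1, "roll": 0, "grip": 0.2},
    {"dx": -0.013, "dy": 0.37, "dz": 0.09, "roll": 0, "grip": 0.2},
    {"dx": -0.013, "dy": 0.42, "dz": 0.08, "roll": 0, "grip": 0.2},
    {"dx": -0.013, "dy": 0.45, "dz": 0.05, "roll": 0, "grip": 0.2},
    {"dx": -0.013, "dy": 0.478, "dz": 0.02, "roll": 0.6, "grip": 0.2},
    {"dx": -0.013, "dy": 0.478, "dz": 0.02, "roll": 0.6, "grip": 0.2},
    {"dx": -0.013, "dy": 0.478, "dz": 0.02, "roll": 0.6, "grip": 0.2}
  ]
}}

```text
time: 17.1
tool_pos: [455.1, 46.7, 87.0]
orientation: [-0.074, -3.138, 0.0]
contact_force: [-0.1, -0.6, 0.8]
grip_width: 51.3
grip_force: 0.0
```

```bash
cat > look.py <<'E'
import sys
from h import *
exec(open("st.py").read())
tag=sys.argv[1]; ims=[]
O=np.array([479,-348]); a=np.radians(-3.4); u_=np.array([np.cos(a),np.sin(a)]); v_=np.array([-u_[1],u_[0]])
for n,b in(("top",(-1.8,-1.8)),("scene",(1.8,1.8))):
    p,d,c=grab(n); print(n); bars(p,d,c)
    P=cloud(d,c)-np.r_[b,0]; hsv=cv2.cvtColor(p,cv2.COLOR_RGB2HSV)
    L=(P[...,:2]-O)@np.c_[u_,v_]; hgt=(P[...,2]-52-np.tan(np.radians(15))*L[...,0])*np.cos(np.radians(15))
    m=((hsv[...,0]>=19)&(hsv[...,0]<=32)&(hsv[...,1]>110)&(abs(L[...,0])<75)&(abs(L[...,1])<115)&(hgt>12)&(hgt<60)).astype(np.uint8)
    k,l,st,ce=cv2.connectedComponentsWithStats(m)
    for i in range(1,k):
        if st[i,4]<25: continue
        q=L[l==i]; print("  tray bar: x %.0f..%.0f y mean %.1f span %.0f..%.0f h med %.1f (10%%,90%%) %.1f %.1f"%(q[:,0].min(),q[:,0].max(),q[:,1].mean(),q[:,1].min(),q[:,1].max(),np.median(hgt[l==i]),*np.percentile(hgt[l==i],[10,90])), "slope %.3f"%np.polyfit(q[:,0],hgt[l==i],1)[0])
    x,y=proj([479,-348,55],c)[0].astype(int); q=p[max(y-40,0):y+40,max(x-50,0):x+50]; ims.append(cv2.resize(q,(400,320),interpolation=cv2.INTER_CUBIC))
save(tag+".png",np.hstack(ims))
E
python3 look.py tray1
```

```text
y 87.3 M [-0.019  0.008  0.029] F [-0.1 -0.6  0.8] j6 0.15 [455.1  46.7  87. ] w 51.3 gf 0.0 t 17.1
top
px [388.0, 227.0] xy 585.6 -19.1 mean 585.1 -19.3 ang 175.4/175.5 size 76.6 15.4 z 18.3 n 116 hsv [ 22. 128. 241.]
px [420.0, 234.0] xy 571.4 -99.1 mean 571.7 -98.7 ang 44.3/44.5 size 75.2 16.1 z 18.0 n 119 hsv [ 22. 130. 239.]
  tray bar: x -39..35 y mean -79.6 span -88..-71 h med 17.9 (10%,90%) 15.3 20.8 slope -0.001
scene
px [384.0, 285.0] xy 575.5 -94.1 mean 575.2 -94.3 ang 40.4/43.8 size 79.5 14.5 z 16.3 n 64 hsv [ 19. 138. 219.]
px [448.0, 284.0] xy 455.3 47.8 mean 456.7 47.7 ang 177.9/177.0 size 74.3 19.0 z 16.7 n 70 hsv [ 19.  138.  208.5]
px [403.0, 302.0] xy 587.4 -15.1 mean 586.6 -14.9 ang 176.9/175.2 size 74.8 17.7 z 17.2 n 75 hsv [ 19. 137. 217.]
px [453.0, 334.0] xy 593.9 159.5 mean 594.6 158.2 ang 157.7/157.2 size 76.9 19.3 z 17.0 n 93 hsv [ 19.  137.5 217. ]
  tray bar: x -41..34 y mean -78.0 span -90..-68 h med 17.3 (10%,90%) 13.1 20.6 slope -0.008
```

View pics/tray1.png

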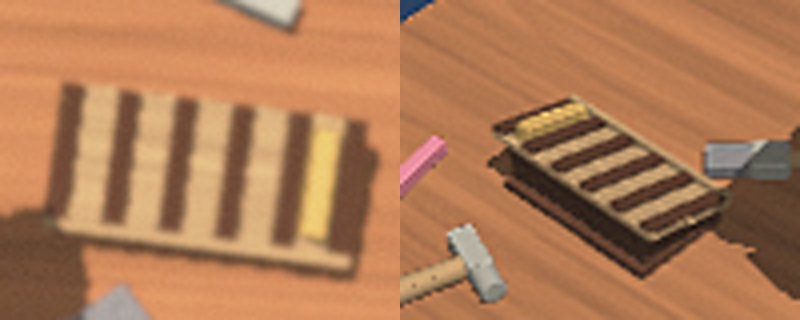

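The first bar lies flat in lane -2: height 17.9, no slope relative to the floor. The tool is now above bar D.

Emit:
{"fn": "carry_out", "kwargs": {
  "steps": [
    {"dx": 0, "dy": 0, "dz": -0.04, "roll": 0, "grip": 0.2},
    {"dx": 0, "dy": 0, "dz": -0.065, "roll": 0, "grip": 0.2},
    {"dx": 0, "dy": 0, "dz": -0.08, "roll": 0, "grip": 0.2},
    {"dx": 0, "dy": 0, "dz": -0.08, "roll": 0, "grip": 0.2},
    {"dx": 0, "dy": 0, "dz": -0.08, "roll": 0, "grip": -1},
    {"dx": 0, "dy": 0, "dz": -0.08, "roll": 0, "grip": -1},
    {"dx": 0, "dy": 0, "dz": -0.08, "roll": 0, "grip": -1},
    {"dx": 0, "dy": 0, "dz": -0.08, "roll": 0, "grip": -1},
    {"dx": 0, "dy": 0, "dz": -0.08, "roll": 0, "grip": -1},
    {"dx": 0, "dy": 0, "dz": -0.08, "roll": 0, "grip": -1},
    {"dx": 0, "dy": 0, "dz": -0.08, "roll": 0, "grip": -1}
  ]
}}

```text
time: 18.3
tool_pos: [457.3, 45.1, 10.3]
orientation: [0.079, 3.137, -0.001]
contact_force: [-0.1, -3.5, 6.3]
grip_width: 16.3
grip_force: 59.0
```

Emit:
{"fn": "carry_out", "kwargs": {
  "steps": [
    {"dx": 0, "dy": 0, "dz": 0.02, "roll": 0, "grip": -1},
    {"dx": 0, "dy": 0, "dz": 0.06, "roll": 0, "grip": -1},
    {"dx": 0, "dy": -0.01, "dz": 0.1, "roll": 0, "grip": -1},
    {"dx": 0, "dy": -0.04, "dz": 0.125, "roll": 0, "grip": -1},
    {"dx": 0.002, "dy": -0.085, "dz": 0.125, "roll": -0.6, "grip": -1},
    {"dx": 0.004, "dy": -0.13, "dz": 0.125, "roll": -0.6, "grip": -1},
    {"dx": 0.006, "dy": -0.175, "dz": 0.125, "roll": -0.6, "grip": -1},
    {"dx": 0.008, "dy": -0.22, "dz": 0.125, "roll": -0.6, "grip": -1},
    {"dx": 0.01, "dy": -0.265, "dz": 0.125, "roll": -0.6, "grip": -1},
    {"dx": 0.012, "dy": -0.31, "dz": 0.125, "roll": -0.6, "grip": -1},
    {"dx": 0.015, "dy": -0.355, "dz": 0.12, "roll": -0.6, "grip": -1},
    {"dx": 0.0185, "dy": -0.4, "dz": 0.115, "roll": -0.6, "grip": -1},
    {"dx": 0.0185, "dy": -0.425, "dz": 0.11, "roll": -0.6, "grip": -1},
    {"dx": 0.0185, "dy": -0.436, "dz": 0.1, "roll": -0.6, "grip": -1},
    {"dx": 0.0185, "dy": -0.436, "dz": 0.1, "roll": -0.6, "grip": -1},
    {"dx": 0.0185, "dy": -0.436, "dz": 0.1, "roll": -0.6, "grip": -1}
  ]
}}

```text
time: 19.9
tool_pos: [474.4, -389.4, 108.3]
orientation: [-0.094, -3.14, -0.001]
contact_force: [0.1, 0.7, -2.5]
grip_width: 15.8
grip_force: 59.4
```

```bash
python3 held.py
```

```text
y 86.6 M [ 0.038 -0.056 -0.029] F [ 0.1  0.7 -2.5] j6 -0.63 [ 474.4 -389.4  108.3] w 15.8 gf 59.4 t 19.9
top few 0
scene 78 axis yaw -7.8 pitch -0.6 span -41.1 38.1 rel [7.4 9.3 2.6] zmax 126.9
```

Emit:
{"fn": "carry_out", "kwargs": {
  "steps": [
    {"dx": 0.0015, "dy": -0.0015, "dz": -0.015, "roll": 0, "grip": -1},
    {"dx": 0.0015, "dy": -0.0015, "dz": -0.026, "roll": 0, "grip": -1},
    {"dx": 0.0015, "dy": -0.0015, "dz": -0.033, "roll": 0, "grip": -1},
    {"dx": 0.0015, "dy": -0.0015, "dz": -0.036, "roll": 0, "grip": -1},
    {"dx": 0.0015, "dy": -0.0015, "dz": -0.038, "roll": 0, "grip": -1},
    {"dx": 0.0015, "dy": -0.0015, "dz": -0.038, "roll": 0, "grip": -1}
  ]
}}

```text
time: 20.6
tool_pos: [475.5, -391.3, 71.1]
orientation: [-0.094, -3.14, -0.001]
contact_force: [-6.8, 5.0, 7.4]
grip_width: 16.1
grip_force: 60.5
```

```bash
python3 st.py
```

```text
y 86.6 M [1.155 1.015 0.215] F [-6.8  5.   7.4] j6 -0.63 [ 475.5 -391.3   71.1] w 16.1 gf 60.5 t 20.6
```

Emit:
{"fn": "carry_out", "kwargs": {
  "steps": [
    {"dx": 0, "dy": 0.0015, "dz": 0.001, "roll": 0, "grip": -1},
    {"dx": 0, "dy": 0.0015, "dz": 0.001, "roll": 0, "grip": -0.3},
    {"dx": 0, "dy": 0.0015, "dz": 0.001, "roll": 0, "grip": -0.3},
    {"dx": 0, "dy": 0.0015, "dz": 0.001, "roll": 0, "grip": -0.3},
    {"dx": 0, "dy": 0.0015, "dz": 0.001, "roll": 0, "grip": -0.3},
    {"dx": 0, "dy": 0.0015, "dz": 0.02, "roll": 0, "grip": -0.3},
    {"dx": 0, "dy": 0.0015, "dz": 0.05, "roll": 0, "grip": -0.3},
    {"dx": 0.02, "dy": 0.05, "dz": 0.09, "roll": 0, "grip": 0},
    {"dx": 0.03, "dy": 0.09, "dz": 0.1, "roll": 0, "grip": 0.2},
    {"dx": 0.045, "dy": 0.14, "dz": 0.1, "roll": 0, "grip": 0.2},
    {"dx": 0.06, "dy": 0.185, "dz": 0.1, "roll": 0, "grip": 0.2},
    {"dx": 0.075, "dy": 0.23, "dz": 0.1, "roll": 0, "grip": 0.2},
    {"dx": 0.09, "dy": 0.275, "dz": 0.1, "roll": 0, "grip": 0.2},
    {"dx": 0.105, "dy": 0.32, "dz": 0.08, "roll": -1.2, "grip": 0.2},
    {"dx": 0.111, "dy": 0.36, "dz": 0.05, "roll": -1.2, "grip": 0.2},
    {"dx": 0.111, "dy": 0.374, "dz": 0.02, "roll": -1.2, "grip": 0.2},
    {"dx": 0.111, "dy": 0.374, "dz": 0.01, "roll": -1.2, "grip": 0.2},
    {"dx": 0.111, "dy": 0.374, "dz": 0.01, "roll": -1.2, "grip": 0.2},
    {"dx": 0.111, "dy": 0.374, "dz": 0.01, "roll": -1.2, "grip": 0.2}
  ]
}}

```text
time: 22.5
tool_pos: [587.5, -18.9, 81.6]
orientation: [0.129, 3.138, -0.0]
contact_force: [-0.3, -0.4, 0.2]
grip_width: 51.1
grip_force: 0.0
```

```bash
python3 look.py tray2
```

```text
y 85.3 M [-0.008 -0.025 -0.003] F [-0.3 -0.4  0.2] j6 0.05 [587.5 -18.9  81.6] w 51.1 gf 0.0 t 22.5
top
px [318.0, 220.0] xy 590.0 156.6 mean 589.6 156.7 ang 156.7/156.6 size 75.7 15.1 z 18.3 n 112 hsv [ 22.  127.5 241. ]
  tray bar: x -42..32 y mean -39.5 span -50..-31 h med 17.7 (10%,90%) 15.0 20.2 slope 0.000
  tray bar: x -39..34 y mean -80.1 span -88..-73 h med 17.6 (10%,90%) 14.8 21.1 slope -0.010
scene
px [384.0, 286.0] xy 575.0 -95.2 mean 575.2 -94.0 ang 46.3/45.5 size 80.0 14.0 z 16.8 n 50 hsv [ 19. 133. 113.]
px [402.0, 302.0] xy 587.8 -15.1 mean 589.3 -15.0 ang 172.6/175.2 size 78.4 20.1 z 16.9 n 79 hsv [ 19. 137. 214.]
px [453.0, 334.0] xy 592.8 158.9 mean 594.7 158.4 ang 155.4/157.6 size 79.0 19.5 z 16.7 n 98 hsv [ 19. 137. 218.]
  tray bar: x -45..33 y mean -78.2 span -89..-67 h med 17.8 (10%,90%) 12.8 20.5 slope -0.028
  tray bar: x -46..30 y mean -37.2 span -51..-27 h med 17.5 (10%,90%) 13.6 20.2 slope 0.002
```

Emit:
{"fn": "carry_out", "kwargs": {
  "steps": [
    {"dx": -0.001, "dy": 0.002, "dz": -0.04, "roll": 0, "grip": 0.2},
    {"dx": -0.001, "dy": 0.002, "dz": -0.06, "roll": 0, "grip": 0.2},
    {"dx": -0.001, "dy": 0.002, "dz": -0.072, "roll": 0, "grip": 0.2},
    {"dx": -0.001, "dy": 0.002, "dz": -0.072, "roll": 0, "grip": 0.2},
    {"dx": -0.001, "dy": 0.002, "dz": -0.072, "roll": 0, "grip": -1},
    {"dx": -0.001, "dy": 0.002, "dz": -0.072, "roll": 0, "grip": -1},
    {"dx": -0.001, "dy": 0.002, "dz": -0.072, "roll": 0, "grip": -1},
    {"dx": -0.001, "dy": 0.002, "dz": -0.072, "roll": 0, "grip": -1},
    {"dx": -0.001, "dy": 0.002, "dz": -0.072, "roll": 0, "grip": -1},
    {"dx": -0.001, "dy": 0.002, "dz": -0.072, "roll": 0, "grip": -1},
    {"dx": -0.001, "dy": 0.002, "dz": -0.072, "roll": 0, "grip": -1}
  ]
}}

```text
time: 23.7
tool_pos: [587.3, -16.3, 10.4]
orientation: [0.128, 3.136, -0.001]
contact_force: [-1.4, -1.8, 6.9]
grip_width: 15.9
grip_force: 59.2
```

Emit:
{"fn": "carry_out", "kwargs": {
  "steps": [
    {"dx": 0, "dy": 0, "dz": 0.02, "roll": 0, "grip": -1},
    {"dx": 0, "dy": 0, "dz": 0.06, "roll": 0, "grip": -1},
    {"dx": -0.005, "dy": -0.01, "dz": 0.1, "roll": 0, "grip": -1},
    {"dx": -0.015, "dy": -0.04, "dz": 0.12, "roll": 1.3, "grip": -1},
    {"dx": -0.03, "dy": -0.08, "dz": 0.12, "roll": 1.3, "grip": -1},
    {"dx": -0.045, "dy": -0.125, "dz": 0.12, "roll": 1.3, "grip": -1},
    {"dx": -0.06, "dy": -0.17, "dz": 0.12, "roll": 1.3, "grip": -1},
    {"dx": -0.075, "dy": -0.21, "dz": 0.12, "roll": 1.3, "grip": -1},
    {"dx": -0.09, "dy": -0.255, "dz": 0.12, "roll": 1.3, "grip": -1},
    {"dx": -0.1, "dy": -0.295, "dz": 0.115, "roll": 1.3, "grip": -1},
    {"dx": -0.108, "dy": -0.32, "dz": 0.105, "roll": 1.3, "grip": -1},
    {"dx": -0.109, "dy": -0.333, "dz": 0.1, "roll": 1.3, "grip": -1},
    {"dx": -0.109, "dy": -0.333, "dz": 0.1, "roll": 1.3, "grip": -1},
    {"dx": -0.109, "dy": -0.333, "dz": 0.1, "roll": 1.3, "grip": -1}
  ]
}}

```text
time: 25.1
tool_pos: [477.4, -348.3, 108.5]
orientation: [0.092, 3.14, 0.001]
contact_force: [0.0, 0.1, -2.3]
grip_width: 15.8
grip_force: 59.2
```

```bash
python3 held.py
```

```text
y 86.7 M [ 0.087 -0.048  0.   ] F [ 0.   0.1 -2.3] j6 -0.57 [ 477.4 -348.3  108.5] w 15.8 gf 59.2 t 25.1
top few 0
scene 79 axis yaw -7.1 pitch -0.1 span -39.8 37.9 rel [10.1  8.6  2.6] zmax 120.2
```

Well aligned. I'll lower, release, and go on to bar C at (573.5,-96.5): bar angle 44.5, so jaw 134.5.

Emit:
{"fn": "carry_out", "kwargs": {
  "steps": [
    {"dx": 0, "dy": -0.0015, "dz": -0.015, "roll": 0, "grip": -1},
    {"dx": 0, "dy": -0.0015, "dz": -0.026, "roll": 0, "grip": -1},
    {"dx": 0, "dy": -0.0015, "dz": -0.033, "roll": 0, "grip": -1},
    {"dx": 0, "dy": -0.0015, "dz": -0.036, "roll": 0, "grip": -1},
    {"dx": 0, "dy": -0.0015, "dz": -0.038, "roll": 0, "grip": -1},
    {"dx": 0, "dy": -0.0015, "dz": -0.038, "roll": 0, "grip": -1}
  ]
}}

```text
time: 25.8
tool_pos: [476.5, -349.8, 71.1]
orientation: [-0.092, -3.14, -0.001]
contact_force: [-6.3, 4.8, 6.3]
grip_width: 16.2
grip_force: 60.4
```

Emit:
{"fn": "carry_out", "kwargs": {
  "steps": [
    {"dx": 0, "dy": 0, "dz": 0.001, "roll": 0, "grip": -1},
    {"dx": 0, "dy": 0, "dz": 0.001, "roll": 0, "grip": -0.3},
    {"dx": 0, "dy": 0, "dz": 0.001, "roll": 0, "grip": -0.3},
    {"dx": 0, "dy": 0, "dz": 0.001, "roll": 0, "grip": -0.3},
    {"dx": 0, "dy": 0, "dz": 0.001, "roll": 0, "grip": -0.3},
    {"dx": 0, "dy": 0, "dz": 0.02, "roll": 0, "grip": -0.3},
    {"dx": 0, "dy": 0, "dz": 0.05, "roll": 0, "grip": -0.3},
    {"dx": 0.02, "dy": 0.05, "dz": 0.09, "roll": 6, "grip": 0},
    {"dx": 0.03, "dy": 0.09, "dz": 0.1, "roll": 13, "grip": 0.2},
    {"dx": 0.045, "dy": 0.13, "dz": 0.1, "roll": 20, "grip": 0.2},
    {"dx": 0.06, "dy": 0.17, "dz": 0.1, "roll": 27, "grip": 0.2},
    {"dx": 0.075, "dy": 0.2, "dz": 0.1, "roll": 34, "grip": 0.2},
    {"dx": 0.09, "dy": 0.23, "dz": 0.08, "roll": 41, "grip": 0.2},
    {"dx": 0.0965, "dy": 0.253, "dz": 0.05, "roll": 47.8, "grip": 0.2},
    {"dx": 0.0965, "dy": 0.253, "dz": 0.02, "roll": 47.8, "grip": 0.2},
    {"dx": 0.0965, "dy": 0.253, "dz": 0.01, "roll": 47.8, "grip": 0.2},
    {"dx": 0.0965, "dy": 0.253, "dz": 0.01, "roll": 47.8, "grip": 0.2},
    {"dx": 0.0965, "dy": 0.253, "dz": 0.01, "roll": 47.8, "grip": 0.2}
  ]
}}

```text
time: 27.6
tool_pos: [574.0, -98.0, 81.7]
orientation: [-1.186, 2.908, -0.001]
contact_force: [0.7, 0.6, -0.1]
grip_width: 51.3
grip_force: 0.0
```

```bash
python3 look.py tray3
```

```text
y 134.4 M [ 0.031  0.004 -0.007] F [ 0.7  0.6 -0.1] j6 -0.94 [574.  -98.   81.7] w 51.3 gf 0.0 t 27.6
top
px [318.0, 220.0] xy 591.1 156.5 mean 590.0 156.6 ang 156.0/156.2 size 76.3 15.4 z 18.2 n 115 hsv [ 22. 127. 241.]
  tray bar: x -42..33 y mean -39.7 span -49..-32 h med 17.7 (10%,90%) 14.5 20.7 slope -0.011
  tray bar: x -39..36 y mean -79.7 span -88..-72 h med 17.7 (10%,90%) 15.2 20.4 slope -0.006
  tray bar: x -43..-15 y mean 2.7 span -4..9 h med 17.3 (10%,90%) 14.8 20.3 slope -0.041
scene
px [384.0, 285.0] xy 573.9 -95.5 mean 574.1 -95.2 ang 40.4/42.8 size 74.3 14.4 z 17.6 n 57 hsv [ 19. 137. 220.]
px [453.0, 334.0] xy 593.3 158.3 mean 591.9 160.0 ang 155.8/156.2 size 76.3 18.2 z 16.7 n 97 hsv [ 19. 137. 218.]
  tray bar: x -45..33 y mean -78.1 span -90..-67 h med 16.7 (10%,90%) 13.3 19.9 slope -0.010
  tray bar: x -46..31 y mean -37.5 span -52..-27 h med 17.2 (10%,90%) 13.5 20.0 slope -0.012
  tray bar: x -46..32 y mean 3.2 span -9..14 h med 17.6 (10%,90%) 12.7 20.0 slope -0.020
```

Emit:
{"fn": "carry_out", "kwargs": {
  "steps": [
    {"dx": 0, "dy": 0.001, "dz": -0.04, "roll": 0, "grip": 0.2},
    {"dx": 0, "dy": 0.001, "dz": -0.06, "roll": 0, "grip": 0.2},
    {"dx": 0, "dy": 0.001, "dz": -0.072, "roll": 0, "grip": 0.2},
    {"dx": 0, "dy": 0.001, "dz": -0.072, "roll": 0, "grip": 0.2},
    {"dx": 0, "dy": 0.001, "dz": -0.072, "roll": 0, "grip": -1},
    {"dx": 0, "dy": 0.001, "dz": -0.072, "roll": 0, "grip": -1},
    {"dx": 0, "dy": 0.001, "dz": -0.072, "roll": 0, "grip": -1},
    {"dx": 0, "dy": 0.001, "dz": -0.072, "roll": 0, "grip": -1},
    {"dx": 0, "dy": 0.001, "dz": -0.072, "roll": 0, "grip": -1},
    {"dx": 0, "dy": 0.001, "dz": -0.072, "roll": 0, "grip": -1},
    {"dx": 0, "dy": 0.001, "dz": -0.072, "roll": 0, "grip": -1}
  ]
}}

```text
time: 28.8
tool_pos: [574.7, -96.7, 10.2]
orientation: [-1.187, 2.906, -0.003]
contact_force: [-0.2, -0.2, 6.8]
grip_width: 15.9
grip_force: 59.3
```

Emit:
{"fn": "carry_out", "kwargs": {
  "steps": [
    {"dx": 0, "dy": 0, "dz": 0.02, "roll": 0, "grip": -1},
    {"dx": 0, "dy": 0, "dz": 0.06, "roll": 0, "grip": -1},
    {"dx": -0.005, "dy": -0.01, "dz": 0.1, "roll": -4, "grip": -1},
    {"dx": -0.015, "dy": -0.03, "dz": 0.12, "roll": -10, "grip": -1},
    {"dx": -0.03, "dy": -0.06, "dz": 0.12, "roll": -17, "grip": -1},
    {"dx": -0.045, "dy": -0.095, "dz": 0.12, "roll": -24, "grip": -1},
    {"dx": -0.06, "dy": -0.13, "dz": 0.12, "roll": -31, "grip": -1},
    {"dx": -0.075, "dy": -0.165, "dz": 0.12, "roll": -38, "grip": -1},
    {"dx": -0.088, "dy": -0.195, "dz": 0.11, "roll": -44, "grip": -1},
    {"dx": -0.094, "dy": -0.2105, "dz": 0.1, "roll": -47.8, "grip": -1},
    {"dx": -0.094, "dy": -0.2105, "dz": 0.1, "roll": -47.8, "grip": -1},
    {"dx": -0.094, "dy": -0.2105, "dz": 0.1, "roll": -47.8, "grip": -1}
  ]
}}

```text
time: 30.0
tool_pos: [479.5, -306.8, 108.5]
orientation: [-0.091, -3.14, -0.001]
contact_force: [1.2, -0.2, -1.8]
grip_width: 15.8
grip_force: 59.1
```

```bash
python3 held.py
```

```text
y 86.7 M [ 0.035 -0.052  0.003] F [ 1.2 -0.2 -1.8] j6 -0.51 [ 479.5 -306.8  108.5] w 15.8 gf 59.1 t 30.0
top few 0
scene 74 axis yaw -8.2 pitch -1.3 span -40.0 34.7 rel [7.8 8.9 2.4] zmax 124.6
```

Emit:
{"fn": "carry_out", "kwargs": {
  "steps": [
    {"dx": 0, "dy": -0.0015, "dz": -0.015, "roll": 0, "grip": -1},
    {"dx": 0, "dy": -0.0015, "dz": -0.026, "roll": 0, "grip": -1},
    {"dx": 0, "dy": -0.0015, "dz": -0.033, "roll": 0, "grip": -1},
    {"dx": 0, "dy": -0.0015, "dz": -0.036, "roll": 0, "grip": -1},
    {"dx": 0, "dy": -0.0015, "dz": -0.038, "roll": 0, "grip": -1},
    {"dx": 0, "dy": -0.0015, "dz": -0.038, "roll": 0, "grip": -1}
  ]
}}

```text
time: 30.7
tool_pos: [479.1, -307.9, 70.7]
orientation: [-0.091, -3.139, -0.001]
contact_force: [-4.8, 3.1, 3.9]
grip_width: 15.7
grip_force: 59.8
```

Emit:
{"fn": "carry_out", "kwargs": {
  "steps": [
    {"dx": 0, "dy": 0, "dz": 0.001, "roll": 0, "grip": -1},
    {"dx": 0, "dy": 0, "dz": 0.001, "roll": 0, "grip": -0.3},
    {"dx": 0, "dy": 0, "dz": 0.001, "roll": 0, "grip": -0.3},
    {"dx": 0, "dy": 0, "dz": 0.001, "roll": 0, "grip": -0.3},
    {"dx": 0, "dy": 0, "dz": 0.001, "roll": 0, "grip": -0.3},
    {"dx": 0, "dy": 0, "dz": 0.02, "roll": 0, "grip": -0.3},
    {"dx": 0, "dy": 0, "dz": 0.05, "roll": 0, "grip": -0.3},
    {"dx": 0.012, "dy": 0.04, "dz": 0.09, "roll": 0, "grip": 0},
    {"dx": 0.022, "dy": 0.085, "dz": 0.1, "roll": -4, "grip": 0.2},
    {"dx": 0.034, "dy": 0.13, "dz": 0.1, "roll": -8, "grip": 0.2},
    {"dx": 0.045, "dy": 0.18, "dz": 0.1, "roll": -12, "grip": 0.2},
    {"dx": 0.056, "dy": 0.225, "dz": 0.1, "roll": -16, "grip": 0.2},
    {"dx": 0.067, "dy": 0.27, "dz": 0.1, "roll": -20.2, "grip": 0.2},
    {"dx": 0.078, "dy": 0.315, "dz": 0.1, "roll": -20.2, "grip": 0.2},
    {"dx": 0.09, "dy": 0.36, "dz": 0.1, "roll": -20.2, "grip": 0.2},
    {"dx": 0.1, "dy": 0.405, "dz": 0.08, "roll": -20.2, "grip": 0.2},
    {"dx": 0.1125, "dy": 0.445, "dz": 0.05, "roll": -20.2, "grip": 0.2},
    {"dx": 0.1125, "dy": 0.466, "dz": 0.02, "roll": -20.2, "grip": 0.2},
    {"dx": 0.1125, "dy": 0.466, "dz": 0.01, "roll": -20.2, "grip": 0.2},
    {"dx": 0.1125, "dy": 0.466, "dz": 0.01, "roll": -20.2, "grip": 0.2}
  ]
}}

```text
time: 32.7
tool_pos: [590.9, 157.5, 78.4]
orientation: [-0.639, -3.073, 0.003]
contact_force: [-0.9, -0.9, 0.6]
grip_width: 50.8
grip_force: 0.0
```

```bash
python3 look.py tray4
```

```text
y 66.5 M [-0.016  0.003 -0.031] F [-0.9 -0.9  0.6] j6 0.67 [590.9 157.5  78.4] w 50.8 gf 0.0 t 32.7
top
  tray bar: x -44..29 y mean 43.1 span 35..50 h med 18.0 (10%,90%) 15.2 20.9 slope -0.011
  tray bar: x -41..31 y mean 1.4 span -6..8 h med 17.2 (10%,90%) 14.5 19.8 slope -0.006
  tray bar: x -42..30 y mean -39.2 span -49..-31 h med 17.3 (10%,90%) 14.4 20.3 slope 0.003
  tray bar: x -39..35 y mean -80.0 span -88..-72 h med 17.8 (10%,90%) 15.5 21.2 slope 0.012
scene
px [454.0, 334.0] xy 592.9 158.3 mean 592.8 159.9 ang 153.9/155.9 size 78.5 20.0 z 17.2 n 91 hsv [ 19.  137.  204.5]
  tray bar: x -44..33 y mean -78.8 span -91..-68 h med 17.2 (10%,90%) 13.1 20.0 slope 0.014
  tray bar: x -42..31 y mean -36.9 span -51..-27 h med 17.1 (10%,90%) 13.8 20.3 slope -0.012
  tray bar: x -46..35 y mean 3.3 span -11..13 h med 16.7 (10%,90%) 13.3 20.3 slope -0.009
  tray bar: x -46..29 y mean 44.1 span 29..55 h med 16.7 (10%,90%) 13.5 20.0 slope -0.020
```

Four bars are flat in their lanes. Now the last one, A.

Emit:
{"fn": "carry_out", "kwargs": {
  "steps": [
    {"dx": 0, "dy": 0, "dz": -0.04, "roll": 0, "grip": 0.2},
    {"dx": 0, "dy": 0, "dz": -0.06, "roll": 0, "grip": 0.2},
    {"dx": 0, "dy": 0, "dz": -0.07, "roll": 0, "grip": 0.2},
    {"dx": 0, "dy": 0, "dz": -0.07, "roll": 0, "grip": 0.2},
    {"dx": 0, "dy": 0, "dz": -0.07, "roll": 0, "grip": -1},
    {"dx": 0, "dy": 0, "dz": -0.07, "roll": 0, "grip": -1},
    {"dx": 0, "dy": 0, "dz": -0.07, "roll": 0, "grip": -1},
    {"dx": 0, "dy": 0, "dz": -0.07, "roll": 0, "grip": -1},
    {"dx": 0, "dy": 0, "dz": -0.07, "roll": 0, "grip": -1},
    {"dx": 0, "dy": 0, "dz": -0.07, "roll": 0, "grip": -1},
    {"dx": 0, "dy": 0, "dz": -0.07, "roll": 0, "grip": -1}
  ]
}}

```text
time: 33.9
tool_pos: [593.1, 157.6, 12.4]
orientation: [0.641, 3.073, 0.001]
contact_force: [-1.2, -2.9, 6.4]
grip_width: 16.1
grip_force: 58.8
```

Emit:
{"fn": "carry_out", "kwargs": {
  "steps": [
    {"dx": 0, "dy": 0, "dz": 0.02, "roll": 0, "grip": -1},
    {"dx": 0, "dy": 0, "dz": 0.06, "roll": 0, "grip": -1},
    {"dx": -0.003, "dy": -0.01, "dz": 0.1, "roll": 0, "grip": -1},
    {"dx": -0.01, "dy": -0.04, "dz": 0.12, "roll": 4, "grip": -1},
    {"dx": -0.022, "dy": -0.085, "dz": 0.12, "roll": 8, "grip": -1},
    {"dx": -0.034, "dy": -0.13, "dz": 0.12, "roll": 12, "grip": -1},
    {"dx": -0.046, "dy": -0.175, "dz": 0.12, "roll": 16, "grip": -1},
    {"dx": -0.058, "dy": -0.22, "dz": 0.12, "roll": 20.1, "grip": -1},
    {"dx": -0.07, "dy": -0.265, "dz": 0.12, "roll": 20.1, "grip": -1},
    {"dx": -0.082, "dy": -0.31, "dz": 0.12, "roll": 20.1, "grip": -1},
    {"dx": -0.094, "dy": -0.355, "dz": 0.12, "roll": 20.1, "grip": -1},
    {"dx": -0.104, "dy": -0.395, "dz": 0.11, "roll": 20.1, "grip": -1},
    {"dx": -0.111, "dy": -0.423, "dz": 0.1, "roll": 20.1, "grip": -1},
    {"dx": -0.111, "dy": -0.423, "dz": 0.1, "roll": 20.1, "grip": -1},
    {"dx": -0.111, "dy": -0.423, "dz": 0.1, "roll": 20.1, "grip": -1}
  ]
}}

```text
time: 35.4
tool_pos: [480.8, -265.8, 110.6]
orientation: [0.097, 3.14, 0.0]
contact_force: [0.3, 0.6, -2.7]
grip_width: 15.8
grip_force: 59.2
```

```bash
python3 held.py
```

```text
y 86.5 M [ 0.04   0.016 -0.02 ] F [ 0.3  0.6 -2.7] j6 -0.44 [ 480.8 -265.8  110.6] w 15.8 gf 59.2 t 35.4
top few 0
scene 82 axis yaw -7.6 pitch 0.5 span -43.0 40.6 rel [10.8  9.   0.4] zmax 129.0
```

Lower, release, then retreat clear over open bench for the final check.

Emit:
{"fn": "carry_out", "kwargs": {
  "steps": [
    {"dx": 0.001, "dy": 0, "dz": -0.015, "roll": 0, "grip": -1},
    {"dx": 0.001, "dy": 0, "dz": -0.026, "roll": 0, "grip": -1},
    {"dx": 0.001, "dy": 0, "dz": -0.033, "roll": 0, "grip": -1},
    {"dx": 0.001, "dy": 0, "dz": -0.036, "roll": 0, "grip": -1},
    {"dx": 0.001, "dy": 0, "dz": -0.038, "roll": 0, "grip": -1},
    {"dx": 0.001, "dy": 0, "dz": -0.038, "roll": 0, "grip": -1}
  ]
}}

```text
time: 36.1
tool_pos: [481.4, -264.8, 72.8]
orientation: [-0.094, -3.139, -0.001]
contact_force: [-7.1, 4.1, 6.9]
grip_width: 15.7
grip_force: 60.3
```

Emit:
{"fn": "carry_out", "kwargs": {
  "steps": [
    {"dx": 0, "dy": 0, "dz": 0.001, "roll": 0, "grip": -1},
    {"dx": 0, "dy": 0, "dz": 0.001, "roll": 0, "grip": -0.3},
    {"dx": 0, "dy": 0, "dz": 0.001, "roll": 0, "grip": -0.3},
    {"dx": 0, "dy": 0, "dz": 0.001, "roll": 0, "grip": -0.3},
    {"dx": 0, "dy": 0, "dz": 0.001, "roll": 0, "grip": -0.3},
    {"dx": 0, "dy": 0, "dz": 0.02, "roll": 0, "grip": -0.3},
    {"dx": 0, "dy": 0, "dz": 0.05, "roll": 0, "grip": -0.3},
    {"dx": 0, "dy": 0.02, "dz": 0.09, "roll": 0, "grip": 0},
    {"dx": -0.01, "dy": 0.06, "dz": 0.12, "roll": 0, "grip": 0},
    {"dx": -0.02, "dy": 0.1, "dz": 0.15, "roll": 0, "grip": 0},
    {"dx": -0.03, "dy": 0.15, "dz": 0.15, "roll": 0, "grip": 0},
    {"dx": -0.05, "dy": 0.2, "dz": 0.15, "roll": 0, "grip": 0},
    {"dx": -0.07, "dy": 0.25, "dz": 0.15, "roll": 0, "grip": 0},
    {"dx": -0.07, "dy": 0.28, "dz": 0.15, "roll": 0, "grip": 0},
    {"dx": -0.07, "dy": 0.28, "dz": 0.15, "roll": 0, "grip": 0},
    {"dx": -0.07, "dy": 0.28, "dz": 0.15, "roll": 0, "grip": 0}
  ]
}}

```text
time: 37.7
tool_pos: [412.1, 15.3, 222.5]
orientation: [0.091, 3.14, -0.0]
contact_force: [0.6, -0.0, -0.2]
grip_width: 42.8
grip_force: 0.0
```

```bash
python3 look.py tray5; python3 - <<'E'
from h import *
for n in("top","scene"):
    p,d,c=grab(n); rim(p,d,c,np.array([539.4,404]),198,15)
p,d,c=grab("scene"); save("final.png",p[120:380,100:540],1.8)
t=cv2.imread("pics/tray5.png")
E
```

```text
y 86.7 M [ 0.023 -0.023 -0.011] F [ 0.6 -0.  -0.2] j6 0.09 [412.1  15.3 222.5] w 42.8 gf 0.0 t 37.7
top
  tray bar: x -40..33 y mean 86.0 span 78..94 h med 17.4 (10%,90%) 14.7 20.1 slope -0.011
  tray bar: x -44..29 y mean 43.0 span 35..52 h med 17.8 (10%,90%) 14.8 20.6 slope 0.021
  tray bar: x -41..31 y mean 1.5 span -7..9 h med 17.7 (10%,90%) 14.9 20.6 slope 0.017
  tray bar: x -42..32 y mean -39.2 span -50..-32 h med 17.5 (10%,90%) 14.8 20.4 slope -0.004
  tray bar: x -39..36 y mean -80.0 span -88..-72 h med 18.1 (10%,90%) 14.9 20.6 slope 0.003
scene
  tray bar: x -43..33 y mean -78.3 span -90..-68 h med 17.5 (10%,90%) 14.1 20.8 slope 0.016
  tray bar: x -49..30 y mean -37.4 span -51..-25 h med 16.7 (10%,90%) 13.2 20.0 slope -0.019
  tray bar: x -49..29 y mean 2.8 span -12..13 h med 17.0 (10%,90%) 13.5 20.1 slope -0.016
  tray bar: x -46..29 y mean 43.9 span 33..54 h med 17.2 (10%,90%) 13.6 19.5 slope -0.015
  tray bar: x -46..31 y mean 88.7 span 74..98 h med 17.0 (10%,90%) 13.2 20.3 slope 0.004
rim n 313 slopes deg [ 0.2 -0.4] z at ctr 197.5 circ ctr [536.8 401.7] R 50.5 sectors [53 51 41 29 25 33 40 41]
rim n 253 slopes deg [0.4 0.7] z at ctr 196.6 circ ctr [540.4 405.5] R 50.5 sectors [33 33 35 33 29 36 30 24]
```

View pics/final.png

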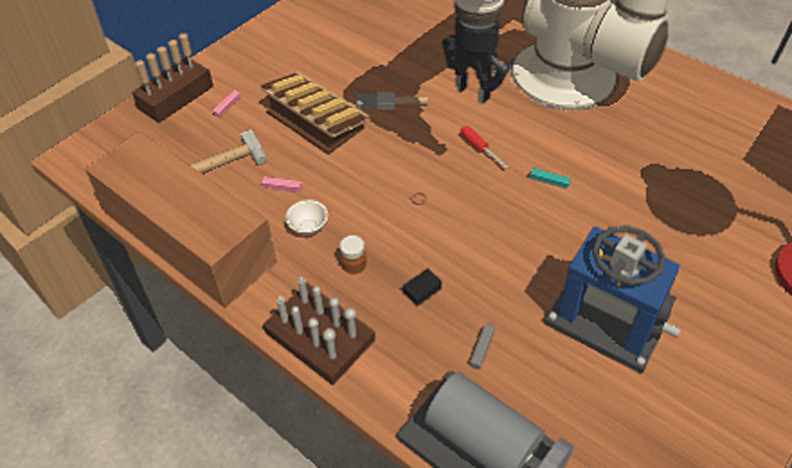

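View pics/tray5.png

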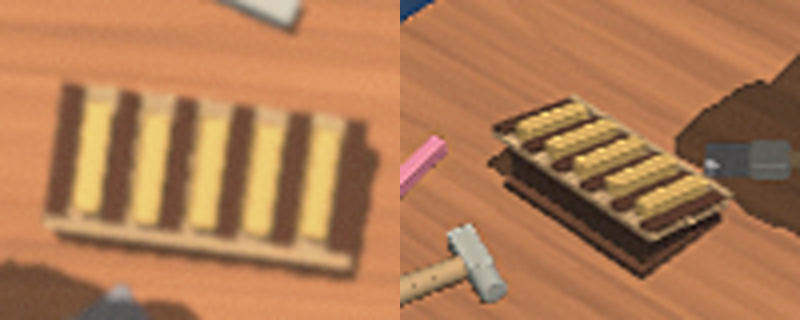

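All five bars lie flat, one per lane; the tray spans (60–365, 85–270) in the crop. The wheel is level and seated on the mill at (630,255), and the other things are undisturbed. Handing in.

```bash
python3 -c "
from h import *
print(finish_job())"
```

```text
the job is handed in; nothing more can be done
None
```

The job is handed in: the handwheel is seated on the shaft and turned clockwise to the stop, all five brass bars lie flat one to a lane, and nothing else on the bench was moved; `finish_job()` returned no verdict.

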